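# Angle the straightedge batten past the post into its bay

## Task

Put the long beech batten away in its bay on the leatherworker's bench by pushing it about with the fingertips only: angle it so that the end with the hanging hole goes in behind the steel post first, then push the other end in, until the whole batten lies flush along the bay's back rail, between the two end blocks. Push gently, never pinch or lift the batten, and leave the other things on the bench where they are; finish with the hand clear.

Things in the scene. Friction and masses are not known exactly. Their poses are not given: they have to be found in the camera images.
- batten: Loose pale beech bar 260 mm long, 34 wide, 22 high, 100 to 210 g, lying flat. Origin: centre of its underside; y along its length towards the end with the hanging hole, z up. It starts in front of the bay (robot's side), its middle 110 to 150 mm before the back rail and 100 to 150 mm right of the bay's middle, hole end to the left, within 0.2 rad of parallel to the rail.
- hole_end (a point): Centre of the batten's end face at the end with the small dark brass-rimmed hanging hole (130 mm from the batten's middle along its +y, 11 mm up).
- plain_end (a point): Centre of the batten's other end face (130 mm from the middle along its -y, 11 mm up).
- bay: Fixed parking bay: dark wooden back rail and two end blocks, 30 mm high, open to the robot's side; its floor is the bench. Origin: on the bench, middle of the rail's front face. x points from mouth to rail (away from robot), y left along the rail. The rail's face is the plane x = 0. End blocks 18 mm thick, at y = +-150 to +-168 mm (300 clear between), reach from x = 0 to -60 mm.
- post: Fixed upright steel pin, 24 mm in diameter, 55 mm tall, before the left part of the bay's mouth: axis 88 mm in front of the back rail (76 mm free between pin and rail) and 70 to 95 mm left of the bay's middle. Origin: on its axis at bench level; axes parallel to the bay's.
- tape: Bystander: roll of black tape lying flat, 100 mm across, 24 mm high. Origin at its underside's middle.
- dye: Bystander: amber jar of dye, 56 mm across, 85 mm tall. Origin at its underside's middle.
- mug: Bystander: white mug, 80 mm across, 90 mm tall, handle at its +y side. Origin at its underside's middle.
- mallet: Bystander: small hammer lying flat, handle toward its own -x. Origin at its underside's middle.
- spool: Bystander: pale thread spool standing on end, 44 mm across, 55 mm tall. Origin at its underside's middle.
- wax: Bystander: block of beeswax, 70 x 45 x 26 mm. Origin at its underside's middle.
- awl: Bystander: awl with a round handle, lying flat, 150 mm long along its own x. Origin at its underside's middle.
Things that resemble listed ones, but are neither listed nor needed, are in the scene too. What is shaped like the post but pink or red is not meant.

How it is judged:
By the outcome, as a careful person would: the job done as asked, in the order asked, and still so for the second after the job is handed in, with the robot touching nothing.
It also fails if it takes over 61 s, if anything falls off the work surface, if the arm or the gripper's body presses on something with over 40 N, if the wrist force passes 120 N, or if a joint passes its speed limit or range.

## Robot

A 6-joint arm with a two-finger parallel gripper is mounted at the origin on the work surface. World frame = base frame: x ahead of the robot, y to its left, z up, the work surface at z = 0. Lengths are in mm, angles in rad, forces in N, time in s.
With the tool pointing down it reaches from about 350 to 975 mm from the base axis. Payload 17.4 kg.
Tool frame: the origin (TCP) lies at the very end of the fingers, on their centre line; the grasp point (between the pads) lies 19 mm behind it (bot.grip_depth is the distance from the TCP to the grasp point, in mm); z points along the fingers, x is the direction in which the jaws open and shut, and the axes are right-handed (so a half turn about z gives the same grasp; the last joint's range is limited). The gripper opens to 85 mm and grips with 20 to 120 N. Pads are 22 mm wide; open, the fingers measure 114 mm over their backs; the gripper's body (76 mm by 85 mm) begins 54 mm behind the grasp point. The pads swing forward as they close: fully open they stand 13 mm farther back than shut.
Start: joints at [-1.236, 0.116, 1.442, -0, 1.584, -0.038], TCP at [245.843, -628.644, 231.303] pointing down, gripper open.
Joint ranges: [-2.83, 2.83], [-0.83, 2.19], [0.07, 2.5], [-1.14, 4.28], [0.01, 3], [-2.97, 2.97]. Speed limits (rad/s): [1.89, 1.89, 2.22, 3.14, 3.14, 3.14].

## Interface

Orientations are given as a unit quaternion [w, x, y, z].
In Python, from bench import bot, read_camera, workorder, find_in gives the robot as it stands. The module is installed in compiled form; this text tells all that it offers.
- The arm moves only by the tool play_rows, never from a script. Its argument "steps" is a list of rows, each an object of numbers: "dx", "dy", "dz": the shift along the tool's x, y, z in cm; "wx", "wy", "wz": the turn, a rotation vector about the tool's x, y, z in rad; "fingers": the closure, from 0 (fully open) to 1 (shut). A call has 1 to 5 rows; each row shifts and turns the commanded pose from where the row before left it, along the tool's axes as they then stand; what a row does not reach is not made up. A row lasts 1/8 s, in which the tool goes at most 62.5 mm and 10.7 degrees, less where a joint would pass 70% of its speed; a pose out of reach is approached as far as the arm can. A call is refused whole if a number of a shift passes 6.25 or a number of a turn 0.188, either way. A call with a gripper value outside its range is refused whole. The fingers move at their own pace and stop on an object; the grip force is fixed at half the most. Time passes only in rows, so rows that do not move let the fingers close. It gives the time, the measured TCP pose, the force and the opening at its end, in the units of the state.
- bot.observe(): the state, without advancing time (a new reading comes with each control period).
- read_camera(name): name is "scene" or "top" or "wrist"; returns a dict with "frame" (480x640x3 uint8, red, green, blue), "depth" (480x640 float32, mm along the optical axis (not along the pixel's ray), 0 where there is no reading), "fx", "fy", "cx", "cy" (pixels), "rvec" (rotation vector, rad) and "tvec" (3), from world to camera coordinates, as OpenCV has them. Camera axes: x right, y down, z forward; pixel columns grow to the right and rows downward; lengths in mm; the calibration is good to about 2 mm. A picture is of the moment at which its call begins.
- workorder.finish_job(): hands the job in, once; it reports no verdict.
Trained networks look in the newest picture that a camera, given by its name, has taken for a name from the list of things; names that differ only in an ending like _2 or _b are one class to them, and where a whole thing is asked for, a point or a joint stands for the part that bears it (a point fixed in the world has none). Each returns a list of dicts, best first, with "confidence" (0 to 1); they miss things now and then, are a little off and sometimes report something else, mostly with a low value. They report only what shows in the picture. A call takes as long as a camera call. They do not tell look-alikes from the thing itself.
- find_in(camera, name): "box" ([left, top, width, height] in pixels, round what is visible of it).
The state is a dict: "time": time; "joint_positions": joint angles; "dq": joint speeds; "effort": joint torques, N m; "tcp_pos": TCP position; "tool_rot": TCP orientation; "ft_force": force on the tool from outside, world axes, zero at the start; "torque": the same for the moment, N m; "finger_gap": opening from 0.0 (shut) to 1.0 (fully open).
Only numpy, scipy, OpenCV 4.12 (cv2) and the standard library are available. Lean on these libraries where they do the work, as an engineer would, in place of code of your own. Each camera call takes 0.05 s, during which the arm holds its last target.

## Working session

There is one attempt and no reset: what is moved stays moved. The work goes in short steps, Python scripts to look and compute and a tool call to move; the robot and the scene stay as the last step left them, time stands still between calls to the robot, and variables do not carry over. Pictures are saved under pics/ and viewed, and the job is handed in when it is done.

Besides the shell and the picture viewer there is one more tool, called after ">>>" as name(argument=value, ...) on one line, values as JSON. play_rows: Moves the arm, as the interface text tells. Its arguments: {"type":"object","properties":{"steps":{"type":"array","items":{"type":"object","properties":{"dx":{"type":"number"},"dy":{"type":"number"},"dz":{"type":"number"},"wx":{"type":"number"},"wy":{"type":"number"},"wz":{"type":"number"},"fingers":{"type":"number"}}}}},"required":["steps"]}

```bash
mkdir -p pics; cat > h.py <<'E'
import numpy as np, cv2
from bench import bot, read_camera, workorder, find_in
def snap(n,fn=None):
    c=read_camera(n)
    if fn: cv2.imwrite('pics/'+fn,cv2.cvtColor(c['frame'],cv2.COLOR_RGB2BGR))
    return c
def w(c,u,v,z=None):
    R=cv2.Rodrigues(np.array(c['rvec'],float))[0];t=np.array(c['tvec'],float).ravel()
    ray=np.array([(u-c['cx'])/c['fx'],(v-c['cy'])/c['fy'],1.])
    o=-R.T@t
    if z is None: return R.T@(ray*c['depth'][int(v),int(u)]-t)
    d=R.T@ray
    return o+d*(z-o[2])/d[2]
E
python3 - <<'E'
from h import *
for n in ['top','scene']:
    c=snap(n,n+'0.png')
    for k in ['batten','hole_end','plain_end','bay','post','tape','dye','mug','mallet','spool','wax','awl']:
        for r in find_in(n,k)[:3]:
            b=r['box'];u,v=b[0]+b[2]/2,b[1]+b[3]/2
            print(n,k,round(r['confidence'],2),np.round(b),np.round(w(c,min(u,639),min(v,479))))
s=bot.observe();print(s['time'],s['tool_rot'],s['ft_force'])
E
```

```text
top batten 0.75 [274. 268. 109.  18.] [528. -93.  17.]
top hole_end 0.77 [272. 262. 116.  24.] [533. -94.  25.]
top plain_end 0.61 [273. 269. 112.  18.] [525. -93.  19.]
top bay 0.95 [207. 202. 146.  41.] [655.  27.   2.]
top post 0.66 [196. 269.  17.  17.] [511. 189.  55.]
top post 0.63 [227. 292.  16.  15.] [465. 118.  51.]
top post 0.62 [241. 245.  14.  14.] [575.  94.  42.]
top dye 0.93 [309. 154.  26.  28.] [769. -70.  87.]
top mug 0.64 [371. 166.  51.  45.] [ 747. -250.   13.]
top mallet 0.71 [471. 274.  60. 115.] [ 412. -494.   18.]
top spool 0.74 [173. 323.  20.  22.] [383. 229.  56.]
top spool 0.74 [240. 244.  17.  16.] [574.  94.  42.]
top wax 0.7 [226. 325.  21.  28.] [376. 113.  26.]
top awl 0.93 [446. 212.  60.  34.] [ 654. -440.   11.]
top awl 0.68 [274. 267. 113.  18.] [530. -96.  19.]
top awl 0.64 [241. 244.  15.  14.] [575.  93.  54.]
scene batten 0.94 [271. 221.  97.  40.] [546. -73.  23.]
scene hole_end 0.91 [266. 224.  97.  39.] [552. -81.  18.]
scene plain_end 0.76 [273. 221.  90.  38.] [539. -79.  22.]
scene plain_end 0.5 [454. 225.  19.  24.] [400. 247.  40.]
scene bay 0.94 [264. 248. 152.  72.] [646.  31.   1.]
scene post 0.87 [397. 232.  20.  27.] [483. 131.  34.]
scene post 0.8 [370. 255.  16.  26.] [599. 101.  37.]
scene post 0.69 [422. 252.  18.  27.] [535. 204.  33.]
scene tape 0.75 [488. 256.  50.  39.] [446. 373.  -1.]
scene dye 0.87 [255. 274.  30.  49.] [807. -47.  57.]
scene mug 0.78 [191. 232.  46.  53.] [ 767. -214.   73.]
scene mallet 0.88 [182. 164.  49.  46.] [ 407. -541.    0.]
scene spool 0.85 [452. 224.  22.  26.] [401. 244.  40.]
scene spool 0.17 [489. 257.  49.  38.] [447. 374.   1.]
scene wax 0.7 [404. 217.  24.  24.] [396. 128.  26.]
scene awl 0.5 [166. 215.  11.  21.] [ 655. -452.   27.]
1.3 [ 8.78413210e-06  8.25910716e-01 -5.63800930e-01  2.45244558e-05] [-0.40026196  0.20163718  0.31684856]
```

```bash
python3 - <<'E'
import cv2
a=cv2.imread('pics/top0.png')[180:360,160:400]
cv2.imwrite('pics/topc.png',cv2.resize(a,None,fx=3.3,fy=3.3,interpolation=cv2.INTER_CUBIC))
a=cv2.imread('pics/scene0.png')[190:340,230:480]
cv2.imwrite('pics/scenec.png',cv2.resize(a,None,fx=3.2,fy=3.2,interpolation=cv2.INTER_CUBIC))
E
```

```text
(no output)
```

View pics/topc.png

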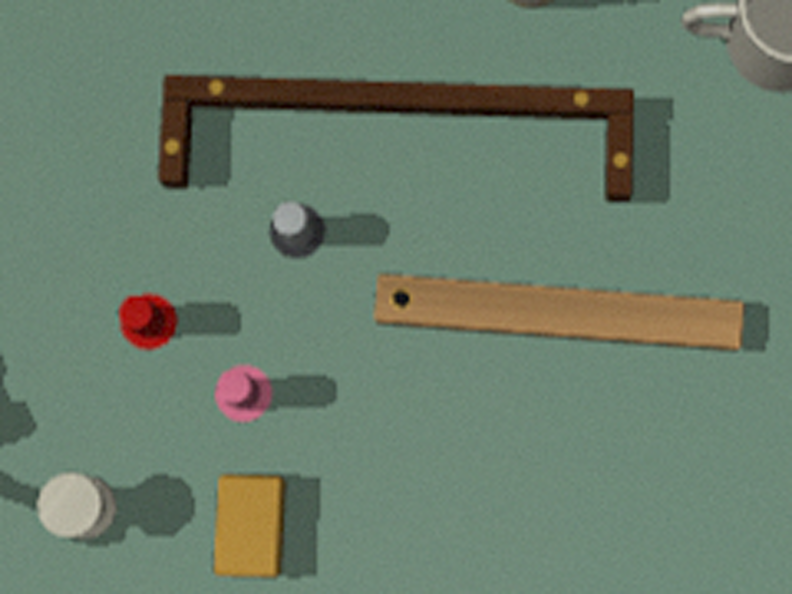

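View pics/scenec.png

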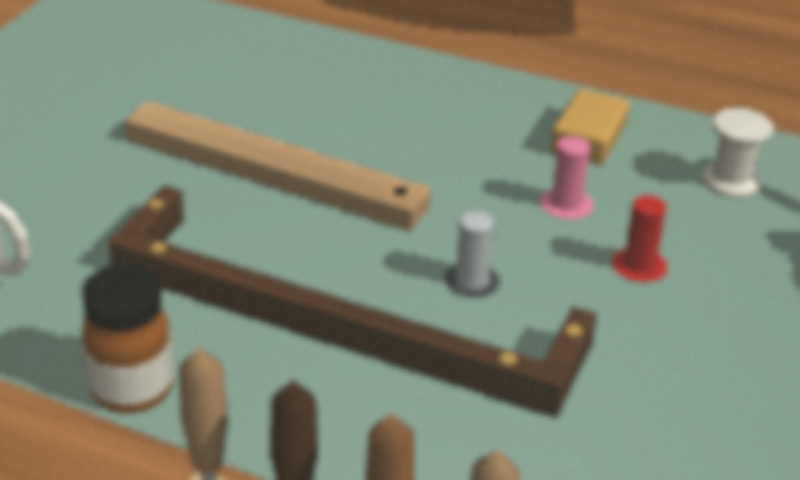

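View pics/top0.png

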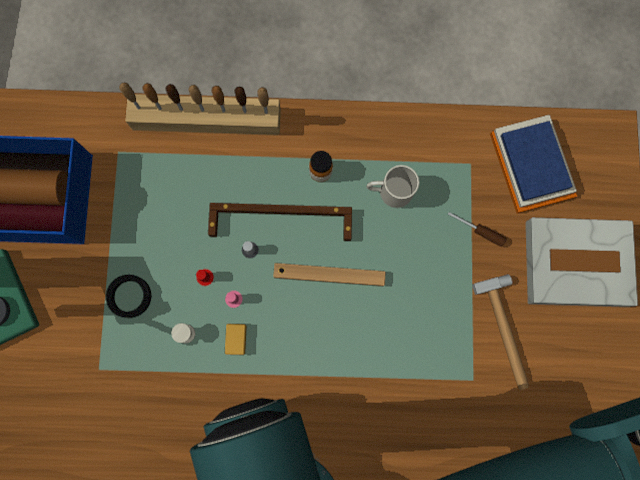

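```bash
cat >> h.py <<'E'
def batten(c=None,n='top',verbose=False):
    # fit batten by colour; returns centre xy, direction to hole (deg), in world
    if c is None: c=read_camera(n)
    hsv=cv2.cvtColor(c['frame'],cv2.COLOR_RGB2HSV)
    H,S,V=[hsv[...,i].astype(int) for i in range(3)]
    m=((H>8)&(H<20)&(S>70)&(V>110)).astype(np.uint8)
    # restrict to region on mat
    roi=np.zeros_like(m); roi[190:330,190:440]=1; m*=roi
    nn,l,st,_=cv2.connectedComponentsWithStats(m)
    out=[]
    for i in range(1,nn):
        if st[i,4]>150: out.append((st[i,4],i))
    out.sort(reverse=True)
    return c,l,out
E
python3 - <<'E'
from h import *
c,l,o=batten()
print(o)
P=lambda u,v,z:np.round(w(c,160+u/3.3,180+v/3.3,z),1)
print('fx',c['fx'])
print('rail',P(190,106,30),P(606,116,30)); print('blocks L inner',P(188,150,30),'tip',P(175,186,30)); print('R',P(608,160,30),P(620,200,30))
print('post base',P(297,229,0),'top',P(289,219,55))
print('flange',P(269,229,0),P(325,229,0))
print('pink',P(243,392,0),'red',P(148,320,0))
for a,i in o[:4]:
    ys,xs=np.where(l==i); 
    q=np.array([w(c,x,y,22)[:2] for x,y in zip(xs,ys)],np.float32)
    r=cv2.minAreaRect(q);print(a,r, cv2.boxPoints(r).round(), q.mean(0))
print('hole',P(401,298,22), 'corners',P(378,275,22),P(743,301,22),P(741,349,22),P(376,324,22))
R=cv2.Rodrigues(np.array(c['rvec'],float))[0];print(-R.T@np.array(c['tvec']).ravel())
E
```

```text
[(np.int32(1552), 8)]
fx 616.2257881251476
rail [670.  172.1  30. ] [ 672.3 -123.6   30. ]
blocks L inner [638.1 171.7  30. ] tip [611.9 179.4  30. ]
R [ 640.3 -125.8   30. ] [ 611.7 -134.9   30. ]
post base [588.8  95.3   0. ] top [586.4  95.3  55. ]
flange [588.2 115.3   0. ] [589.5  75.2   0. ]
pink [470.6 127.9   0. ] red [519.9 198.    0. ]
1552 ((533.1005859375, -93.00126647949219), (258.22625732421875, 33.874061584472656), 87.46221160888672) [[ 510. -221.]
 [ 544. -223.]
 [ 556.   35.]
 [ 522.   37.]] [532.76154 -95.02404]
hole [538.2  17.5  22. ] corners [554.   34.4  22. ] [ 543.4 -223.8   22. ] [ 509.2 -222.8   22. ] [519.2  34.4  22. ]
[ 345.75541152  -56.49005425 1443.69407779]
```

```bash
cat >> h.py <<'E'
from scipy.spatial.transform import Rotation as Ro
def cur():
    s=bot.observe(); q=s['tool_rot']; R=Ro.from_quat([q[1],q[2],q[3],q[0]]).as_matrix()
    return s,np.array(s['tcp_pos']),R
def plan(tgt,head,n):
    """rows to take TCP to tgt (world mm) with tool x heading (rad), n rows"""
    s,p,R=cur(); h0=np.arctan2(R[1,0],R[0,0]); dh=(head-h0+np.pi)%(2*np.pi)-np.pi
    tilt=np.arccos(min(1,-R[2,2]))
    step=(np.array(tgt,float)-p)/n/10
    print('t',round(s['time'],2),'pos',p.round(1),'head',round(h0,3),'tilt',round(tilt,4),'F',np.round(s['ft_force'],1),'gap',round(s['finger_gap'],2))
    for k in range(n):
        h=h0+dh*k/n
        x=np.array([np.cos(h),np.sin(h)]); y=np.array([np.sin(h),-np.cos(h)])
        print('dx %.2f dy %.2f dz %.2f wz %.3f'%(step[:2]@x,step[:2]@y,-step[2],-dh/n))
E
python3 -c "
from h import *
plan([472,-93,150],-1.616,10)"
```

```text
t 1.35 pos [ 245.9 -628.6  231.3] head -1.198 tilt 0.0 F [ 0.  -0.  -0.6] gap 1.0
dx -4.16 dy -4.06 dz 0.81 wz 0.042
dx -4.33 dy -3.88 dz 0.81 wz 0.042
dx -4.49 dy -3.70 dz 0.81 wz 0.042
dx -4.64 dy -3.50 dz 0.81 wz 0.042
dx -4.78 dy -3.31 dz 0.81 wz 0.042
dx -4.92 dy -3.10 dz 0.81 wz 0.042
dx -5.04 dy -2.90 dz 0.81 wz 0.042
dx -5.16 dy -2.68 dz 0.81 wz 0.042
dx -5.27 dy -2.47 dz 0.81 wz 0.042
dx -5.36 dy -2.24 dz 0.81 wz 0.042
```

>>> play_rows(steps=[{"dx":-4.16,"dy":-4.06,"dz":0.8,"wz":0.042,"fingers":0.4},{"dx":-4.33,"dy":-3.88,"dz":0.8,"wz":0.042,"fingers":0.4},{"dx":-4.49,"dy":-3.7,"dz":0.8,"wz":0.042,"fingers":0.4},{"dx":-4.64,"dy":-3.5,"dz":0.8,"wz":0.042,"fingers":0.4},{"dx":-4.78,"dy":-3.31,"dz":0.8,"wz":0.042,"fingers":0.4}])

```text
invalid input at $.steps[0]: expected keys dx, dy, dz, wx, wy, wz, fingers
```

>>> play_rows(steps=[{"dx":-4.92,"dy":-3.1,"dz":0.8,"wz":0.042,"fingers":0.4},{"dx":-5.04,"dy":-2.9,"dz":0.8,"wz":0.042,"fingers":0.4},{"dx":-5.16,"dy":-2.68,"dz":0.8,"wz":0.042,"fingers":0.4},{"dx":-5.27,"dy":-2.47,"dz":0.8,"wz":0.042,"fingers":0.4},{"dx":-5.36,"dy":-2.24,"dz":0.8,"wz":0.042,"fingers":0.4}])

```text
invalid input at $.steps[0]: expected keys dx, dy, dz, wx, wy, wz, fingers
```

```bash
python3 -c "
from h import *
plan([478,-93,4],-1.616,5)
snap('wrist','wr1.png')"
```

```text
t 1.35 pos [ 245.9 -628.6  231.3] head -1.198 tilt 0.0 F [ 0.  -0.  -0.6] gap 1.0
dx -8.29 dy -8.23 dz 4.55 wz 0.084
dx -8.94 dy -7.51 dz 4.55 wz 0.084
dx -9.54 dy -6.73 dz 4.55 wz 0.084
dx -10.07 dy -5.91 dz 4.55 wz 0.084
dx -10.53 dy -5.05 dz 4.55 wz 0.084
```

View pics/wr1.png

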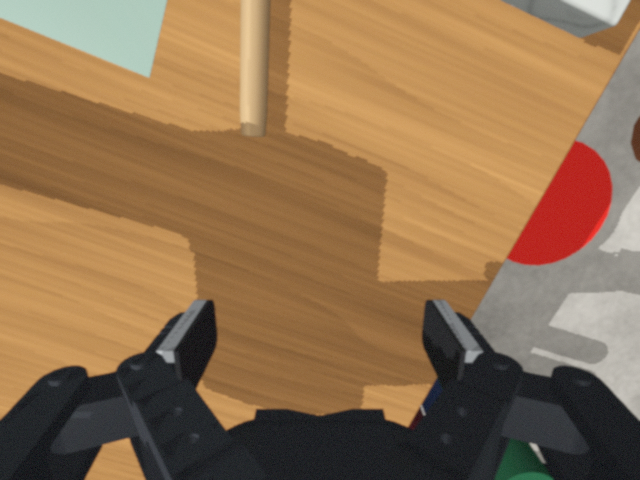

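The wrist picture shows the open fingers (about 200,330 and 440,330) above the bench, away from everything. The move was refused because every key is required, so I'll resend it.

>>> play_rows(steps=[{"dx":-4.16,"dy":-4.06,"dz":0.8,"wx":0,"wy":0,"wz":0.042,"fingers":0.4},{"dx":-4.33,"dy":-3.88,"dz":0.8,"wx":0,"wy":0,"wz":0.042,"fingers":0.4},{"dx":-4.49,"dy":-3.7,"dz":0.8,"wx":0,"wy":0,"wz":0.042,"fingers":0.4},{"dx":-4.64,"dy":-3.5,"dz":0.8,"wx":0,"wy":0,"wz":0.042,"fingers":0.4},{"dx":-4.78,"dy":-3.31,"dz":0.8,"wx":0,"wy":0,"wz":0.042,"fingers":0.4}])

```text
time: 2.02
tcp_pos: [359.5, -359.2, 191.2]
tool_rot: [-0.0, 0.762, -0.648, 0.0]
ft_force: [0.6, 0.5, 0.7]
finger_gap: 0.601
```

>>> play_rows(steps=[{"dx":-4.92,"dy":-3.1,"dz":0.8,"wx":0,"wy":0,"wz":0.042,"fingers":0.4},{"dx":-5.04,"dy":-2.9,"dz":0.8,"wx":0,"wy":0,"wz":0.042,"fingers":0.4},{"dx":-5.16,"dy":-2.68,"dz":0.8,"wx":0,"wy":0,"wz":0.042,"fingers":0.4},{"dx":-5.27,"dy":-2.47,"dz":0.8,"wx":0,"wy":0,"wz":0.042,"fingers":0.4},{"dx":-5.36,"dy":-2.24,"dz":0.8,"wx":0,"wy":0,"wz":0.042,"fingers":0.4}])

```text
time: 2.65
tcp_pos: [473.0, -91.3, 151.4]
tool_rot: [0.0, -0.69, 0.724, -0.0]
ft_force: [0.6, -1.3, 0.2]
finger_gap: 0.604
```

```bash
python3 -c "
from h import *
plan([475,-93,30],-1.616,5)
c=snap('wrist','wr2.png')
P=lambda u,v,z:np.round(w(c,u,v,z),1)
print(c['depth'][300:340:5,195:225:5])"
```

```text
t 2.65 pos [473.  -91.3 151.4] head -1.619 tilt 0.001 F [ 0.6 -1.3  0.2] gap 0.6
dx 0.03 dy -0.04 dz 2.43 wz -0.001
dx 0.03 dy -0.04 dz 2.43 wz -0.001
dx 0.03 dy -0.04 dz 2.43 wz -0.001
dx 0.03 dy -0.04 dz 2.43 wz -0.001
dx 0.03 dy -0.04 dz 2.43 wz -0.001
[[324.93884  325.89746  324.8037   324.51273  324.52457  324.3792  ]
 [326.0069   325.69736  325.76367  326.30057  326.13214  326.49777 ]
 [327.60635  328.45612  326.83163  327.61526  328.20718  138.74269 ]
 [329.2176   329.33188  328.52682  329.48087  328.8314   135.42458 ]
 [329.12732  329.18933  331.17615  332.0777   132.44376  132.11037 ]
 [332.3095   331.62167  332.9888   332.4934   128.84961  127.34468 ]
 [333.477    332.0225   334.51962  125.861885 124.26219  125.188324]
 [335.05316  335.82053  113.79386  109.87097  110.54531  113.21542 ]]
```

View pics/wr2.png

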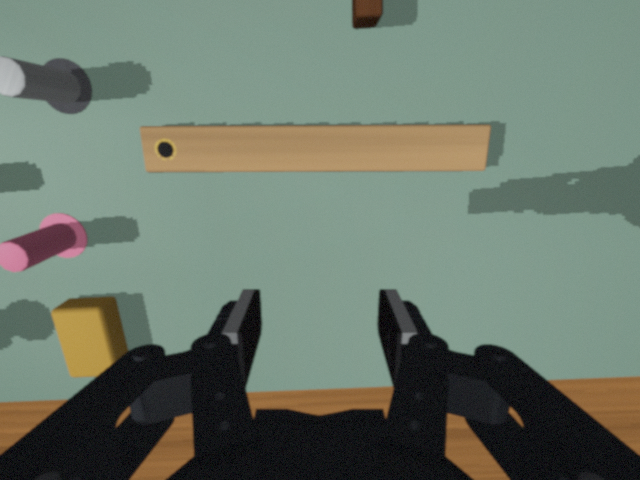

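Wrist view: the batten lies straight across from (142,126) to (490,170) with the hole at (165,149). The steel post is at (65,85), and the fingers are clear in front of it.

```bash
python3 -c "
from h import *
s,p,R=cur()
c=read_camera('wrist')
D=c['depth'];vs,us=np.where((D>0)&(D<200)&(np.arange(480)[:,None]<400))
Q=np.array([w(c,u,v) for u,v in zip(us,vs)])
L=(Q-p)@R
print('min z',np.percentile(Q[:,2],[0,.5,1,2,5]), 'tcp',p)
t=Q[:,2]<p[2]+20
print('local tip x',np.percentile(L[t][:,0],[1,25,75,99]),'y',np.percentile(L[t][:,1],[1,50,99]),'z',L[t][:,2].max())
P=lambda u,v,z:np.round(w(c,u,v,z),1)
print('batten',P(142,126,22),P(490,126,22),P(486,170,22),P(147,172,22))
print('postbase',P(66,85,0),'top',P(9,76,55), 'post depth top',w(c,9,76).round(1),'flange top',w(c,82,100).round(1),w(c,80,75).round(1),'bench',w(c,200,80).round(1),w(c,100,150).round(1))
"
```

```text
min z [152.5067872  156.20635933 158.03022519 160.40433186 166.14869665] tcp [474.29703293 -86.27753379 150.2358354 ]
local tip x [-38.96361503 -26.28425002  25.68617283  38.14048378] y [-10.87630319  -6.37479953  11.16763214] z -2.2873637330965506
batten [556.9  40.2  22. ] [ 544.6 -213.3   22. ] [ 512.9 -213.3   22. ] [523.8  42.9  22. ]
postbase [590.1 103.1   0. ] top [589.1 100.7  55. ] post depth top [589.2 101.2  54.4] flange top [578.6  91.8   2.7] [ 5.966e+02  9.090e+01 -4.000e-01] bench [ 5.886e+02  1.000e-01 -3.000e-01] [ 5.41e+02  8.85e+01 -5.00e-01]
```

>>> play_rows(steps=[{"dx":0,"dy":0,"dz":3,"wx":0,"wy":0,"wz":0,"fingers":0.4},{"dx":0,"dy":0,"dz":3,"wx":0,"wy":0,"wz":0,"fingers":0.4},{"dx":0,"dy":0,"dz":3,"wx":0,"wy":0,"wz":0,"fingers":0.4},{"dx":0,"dy":0,"dz":3,"wx":0,"wy":0,"wz":0,"fingers":0.4}])

```text
time: 3.25
tcp_pos: [472.4, -93.6, 30.6]
tool_rot: [0.0, -0.69, 0.724, -0.0]
ft_force: [0.5, -0.2, 0.4]
finger_gap: 0.601
```

```bash
python3 -c "
from h import *
s,p,R=cur();print(p,s['ft_force'])
c=snap('wrist','wr3.png')
D=c['depth'];vs,us=np.where((D>0)&(D<200)&(np.arange(480)[:,None]<400))
Q=np.array([w(c,u,v) for u,v in zip(us,vs)])
print(np.percentile(Q[:,2],[0,1,5]))
"
```

```text
[472.43679057 -93.5603536   30.59275565] [ 0.47215009 -0.19472626  0.41431518]
[-2.85657392 -1.3474203  -0.85999724]
```

View pics/wr3.png

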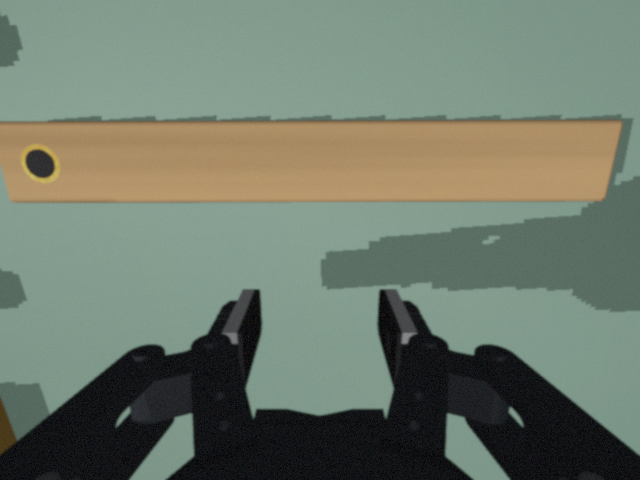

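>>> play_rows(steps=[{"dx":0,"dy":0,"dz":2.3,"wx":0,"wy":0,"wz":0,"fingers":0.4},{"dx":0,"dy":-1.3,"dz":0,"wx":0,"wy":0,"wz":0,"fingers":0.4},{"dx":0,"dy":-1.2,"dz":0,"wx":0,"wy":0,"wz":0,"fingers":0.4},{"dx":0,"dy":-0.5,"dz":0,"wx":0,"wy":0,"wz":0,"fingers":0.4},{"dx":0,"dy":-0.4,"dz":0,"wx":0,"wy":0,"wz":0,"fingers":0.4}])

```text
time: 3.92
tcp_pos: [507.1, -94.9, 8.8]
tool_rot: [0.0, -0.69, 0.724, -0.0]
ft_force: [-1.0, 0.2, 1.0]
finger_gap: 0.6
```

>>> play_rows(steps=[{"dx":0,"dy":-0.6,"dz":0,"wx":0,"wy":0,"wz":0.026,"fingers":0.4},{"dx":0,"dy":-0.6,"dz":0,"wx":0,"wy":0,"wz":0.026,"fingers":0.4},{"dx":0,"dy":-0.6,"dz":0,"wx":0,"wy":0,"wz":0.026,"fingers":0.4},{"dx":0,"dy":-0.6,"dz":0,"wx":0,"wy":0,"wz":0.026,"fingers":0.4}])

```text
time: 4.42
tcp_pos: [530.8, -96.9, 8.3]
tool_rot: [-0.0, -0.651, 0.759, 0.0]
ft_force: [-0.9, 0.6, 1.0]
finger_gap: 0.603
```

```bash
python3 -c "
from h import *
plan([555,-82,6],-1.821,4)
c=snap('wrist','wr4.png')"
```

```text
t 4.42 pos [530.8 -96.9   8.3] head -1.724 tilt 0.0001 F [-0.9  0.6  1. ] gap 0.6
dx -0.46 dy -0.54 dz 0.06 wz 0.024
dx -0.47 dy -0.53 dz 0.06 wz 0.024
dx -0.49 dy -0.52 dz 0.06 wz 0.024
dx -0.50 dy -0.51 dz 0.06 wz 0.024
```

View pics/wr4.png

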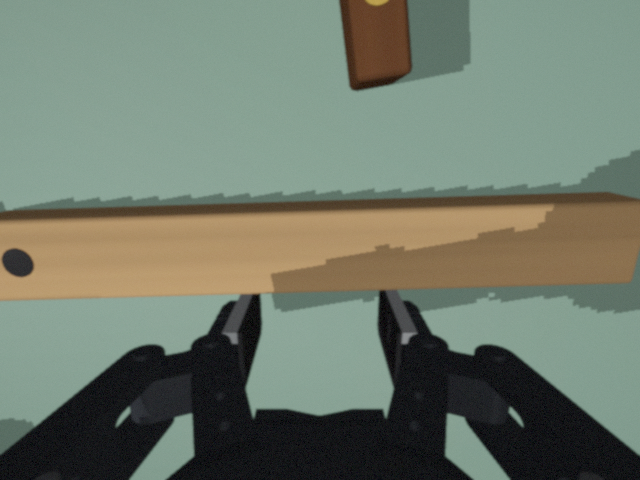

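The batten is now touching the left fingertip (250,295) and turns slightly less than the gripper. I'll keep pushing.

>>> play_rows(steps=[{"dx":0,"dy":-0.6,"dz":0,"wx":0,"wy":0,"wz":0.025,"fingers":0.4},{"dx":0,"dy":-0.6,"dz":0,"wx":0,"wy":0,"wz":0.025,"fingers":0.4},{"dx":0,"dy":-0.6,"dz":0,"wx":0,"wy":0,"wz":0.025,"fingers":0.4},{"dx":0,"dy":-0.6,"dz":0,"wx":0,"wy":0,"wz":0.025,"fingers":0.4}])

```text
time: 4.97
tcp_pos: [554.3, -101.5, 8.3]
tool_rot: [-0.0, -0.612, 0.791, 0.0]
ft_force: [-1.1, 0.9, -0.2]
finger_gap: 0.597
```

```bash
cat >> h.py <<'E'
def fit(fn=None):
    c,l,o=batten()
    if fn: cv2.imwrite('pics/'+fn,cv2.resize(cv2.cvtColor(c['frame'][180:360,160:420],cv2.COLOR_RGB2BGR),None,fx=3,fy=3,interpolation=cv2.INTER_CUBIC))
    for a,i in o[:3]:
        ys,xs=np.where(l==i)
        q=np.array([w(c,x,y,22)[:2] for x,y in zip(xs,ys)],np.float32)
        (cx,cy),sz,an=cv2.minAreaRect(q); b=cv2.boxPoints(((cx,cy),sz,an))
        print(a,'c',round(cx,1),round(cy,1),'bay',round(cx-671,1),round(cy-24,1),'size',np.round(sz,1),'an',round(an,1),'box',b.round().tolist())
E
python3 -c "
from h import *
fit('t2.png')
plan([555,-82,6],-1.821,4)"
```

```text
203 c 605.5 1.5 bay -65.5 -22.5 size [39.8 34.3] an 78.4 box [[585.0, -14.0], [618.0, -21.0], [626.0, 18.0], [593.0, 24.0]]
t 5.03 pos [ 554.9 -101.6    8.4] head -1.825 tilt 0.0004 F [-0.6 -0.1  0.8] gap 0.6
dx -0.48 dy 0.12 dz 0.06 wz -0.001
dx -0.48 dy 0.12 dz 0.06 wz -0.001
dx -0.48 dy 0.12 dz 0.06 wz -0.001
dx -0.48 dy 0.12 dz 0.06 wz -0.001
```

View pics/t2.png

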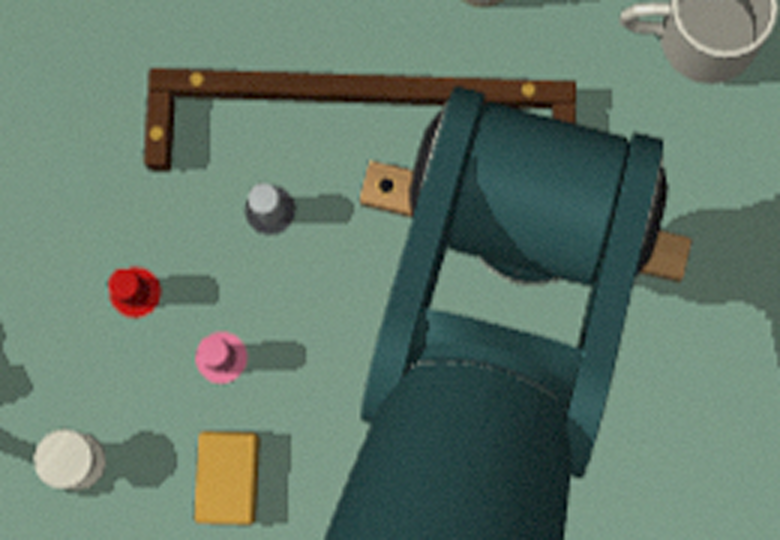

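Top picture: the hole end is at (385,185) with the post at (268,205), and the plain end shows at (668,255). Next is a wrist picture for the angle.

```bash
python3 -c "
from h import *
c=snap('wrist','wr5.png')
plan([555,-82,6],-1.821,1)
t=read_camera('top')
P=lambda u,v,z:np.round(w(t,160+u/3,180+v/3,z),1)
print(P(690,238,22),P(683,280,22),P(370,162,22),P(361,205,22),'post',P(268,210,0))"
```

```text
t 5.08 pos [ 554.5 -101.5    8.3] head -1.823 tilt 0.0003 F [-0.4 -0.4  0.2] gap 0.6
dx -1.90 dy 0.44 dz 0.23 wz -0.002
[ 571.8 -234.9   22. ] [ 538.6 -229.8   22. ] [624.2  16.6  22. ] [589.9  22.3  22. ] post [587.3  96.8   0. ]
```

View pics/wr5.png

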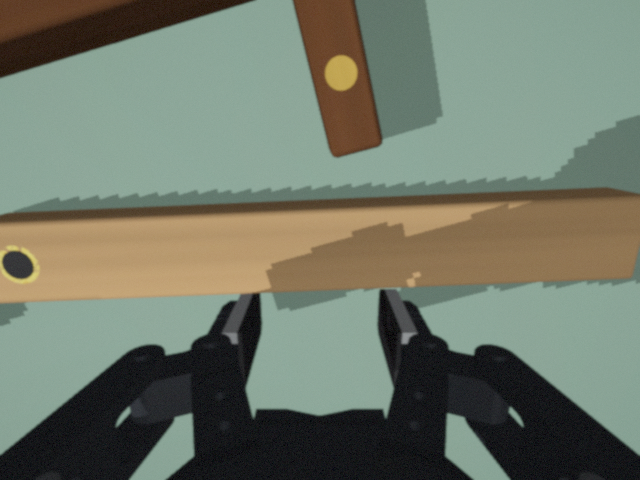

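>>> play_rows(steps=[{"dx":0,"dy":-0.4,"dz":0,"wx":0,"wy":0,"wz":0.0,"fingers":0.4},{"dx":0,"dy":-0.4,"dz":0,"wx":0,"wy":0,"wz":0.0,"fingers":0.4},{"dx":0,"dy":0,"dz":0,"wx":0,"wy":0,"wz":0,"fingers":0.4}])

```text
time: 5.5
tcp_pos: [562.0, -103.4, 8.3]
tool_rot: [0.0, -0.613, 0.79, -0.0]
ft_force: [0.2, -0.1, 0.0]
finger_gap: 0.601
```

>>> play_rows(steps=[{"dx":0,"dy":1.5,"dz":0,"wx":0,"wy":0,"wz":0.0,"fingers":1},{"dx":0,"dy":2.5,"dz":0,"wx":0,"wy":0,"wz":0.0,"fingers":1},{"dx":1,"dy":2,"dz":-3,"wx":0,"wy":0,"wz":0,"fingers":1}])

```text
time: 5.88
tcp_pos: [498.2, -97.2, 36.4]
tool_rot: [-0.001, -0.613, 0.79, 0.002]
ft_force: [0.3, -0.6, 0.9]
finger_gap: -0.0
```

```bash
python3 -c "
from h import *
fit('t3.png')
plan([505,-285,45],-0.25-3.1416,10)"
```

```text
278 c 613.8 -9.0 bay -57.2 -33.0 size [54.9 34. ] an 76.3 box [[591.0, -32.0], [624.0, -40.0], [637.0, 14.0], [604.0, 22.0]]
t 5.92 pos [498.5 -98.2  41.5] head -1.821 tilt 0.0009 F [ 3.9 -1.7  5.4] gap 0.0
dx 1.79 dy -0.53 dz -0.04 wz 0.157
dx 1.69 dy -0.80 dz -0.04 wz 0.157
dx 1.54 dy -1.05 dz -0.04 wz 0.157
dx 1.36 dy -1.28 dz -0.04 wz 0.157
dx 1.14 dy -1.48 dz -0.04 wz 0.157
dx 0.90 dy -1.64 dz -0.04 wz 0.157
dx 0.63 dy -1.76 dz -0.04 wz 0.157
dx 0.35 dy -1.84 dz -0.04 wz 0.157
dx 0.05 dy -1.87 dz -0.04 wz 0.157
dx -0.24 dy -1.85 dz -0.04 wz 0.157
```

View pics/t3.png

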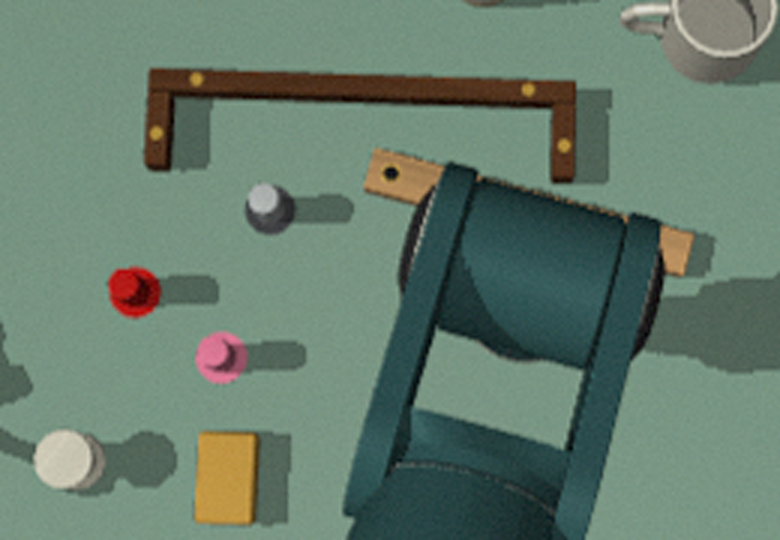

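Top picture: the hole end is at (392,173), up and to the right of the post at (268,205). The plain end is at (690,253), and the batten is about 0.245 rad off parallel, on line to pass behind the post. I'll go round to the plain end.

```bash
python3 -c "
from h import *
plan([548,-268,45],-0.245,10)"
```

```text
t 5.92 pos [498.5 -98.2  41.5] head -1.821 tilt 0.0009 F [ 3.9 -1.7  5.4] gap 0.0
dx 1.52 dy -0.90 dz -0.04 wz -0.158
dx 1.64 dy -0.65 dz -0.04 wz -0.158
dx 1.73 dy -0.38 dz -0.04 wz -0.158
dx 1.77 dy -0.11 dz -0.04 wz -0.158
dx 1.76 dy 0.17 dz -0.04 wz -0.158
dx 1.71 dy 0.44 dz -0.04 wz -0.158
dx 1.62 dy 0.71 dz -0.04 wz -0.158
dx 1.49 dy 0.95 dz -0.04 wz -0.158
dx 1.32 dy 1.18 dz -0.04 wz -0.158
dx 1.12 dy 1.37 dz -0.04 wz -0.158
```

>>> play_rows(steps=[{"dx":1.52,"dy":-0.9,"dz":0,"wx":0,"wy":0,"wz":-0.158,"fingers":1},{"dx":1.64,"dy":-0.65,"dz":0,"wx":0,"wy":0,"wz":-0.158,"fingers":1},{"dx":1.73,"dy":-0.38,"dz":0,"wx":0,"wy":0,"wz":-0.158,"fingers":1},{"dx":1.77,"dy":-0.11,"dz":0,"wx":0,"wy":0,"wz":-0.158,"fingers":1},{"dx":1.76,"dy":0.17,"dz":0,"wx":0,"wy":0,"wz":-0.158,"fingers":1}])

```text
time: 6.55
tcp_pos: [525.2, -183.3, 38.4]
tool_rot: [-0.0, 0.871, -0.491, 0.0]
ft_force: [0.6, -1.6, 0.9]
finger_gap: -0.002
```

>>> play_rows(steps=[{"dx":1.71,"dy":0.44,"dz":0,"wx":0,"wy":0,"wz":-0.158,"fingers":1},{"dx":1.62,"dy":0.71,"dz":0,"wx":0,"wy":0,"wz":-0.158,"fingers":1},{"dx":1.49,"dy":0.95,"dz":0,"wx":0,"wy":0,"wz":-0.158,"fingers":1},{"dx":1.32,"dy":1.18,"dz":0,"wx":0,"wy":0,"wz":-0.158,"fingers":1},{"dx":1.12,"dy":1.37,"dz":0,"wx":0,"wy":0,"wz":-0.158,"fingers":1}])

```text
time: 7.18
tcp_pos: [550.1, -268.0, 38.4]
tool_rot: [-0.0, 0.993, -0.118, -0.0]
ft_force: [0.2, -0.7, -0.3]
finger_gap: -0.002
```

```bash
python3 -c "
from h import *
fit('t4.png')
c=snap('wrist','wr6.png')
plan([548,-268,7],-0.245,2)"
```

```text
1418 c 592.9 -96.0 bay -78.1 -120.0 size [235.2  34.8] an 76.3 box [[548.0, -206.0], [582.0, -214.0], [638.0, 14.0], [604.0, 22.0]]
t 7.28 pos [ 550.2 -268.6   38.4] head -0.24 tilt 0.0002 F [0.1 0.4 0.3] gap -0.0
dx -0.12 dy -0.00 dz 1.57 wz 0.002
dx -0.12 dy -0.00 dz 1.57 wz 0.002
```

View pics/t4.png

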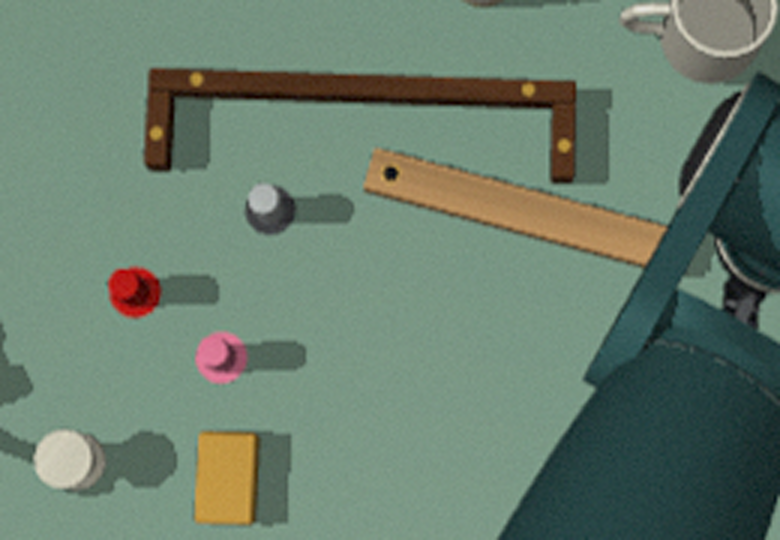

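View pics/wr6.png

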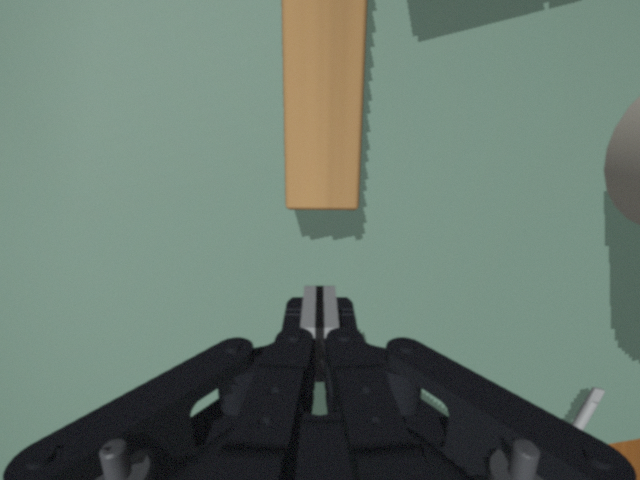

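Both pictures show the hand centred behind the plain end (322,208 in the wrist view) and in line with the batten. I'll lower it and push gently along the length.

>>> play_rows(steps=[{"dx":0,"dy":0,"dz":1.6,"wx":0,"wy":0,"wz":0,"fingers":0.85},{"dx":0,"dy":0,"dz":1.5,"wx":0,"wy":0,"wz":0,"fingers":0.85},{"dx":0,"dy":-1.2,"dz":0,"wx":0,"wy":0,"wz":0,"fingers":0.85},{"dx":0,"dy":-0.7,"dz":0,"wx":0,"wy":0,"wz":0,"fingers":0.85},{"dx":0,"dy":-0.5,"dz":0,"wx":0,"wy":0,"wz":0,"fingers":0.85}])

```text
time: 7.9
tcp_pos: [556.9, -243.8, 7.8]
tool_rot: [0.0, 0.993, -0.121, 0.0]
ft_force: [0.1, -0.8, -0.3]
finger_gap: 0.147
```

>>> play_rows(steps=[{"dx":0,"dy":-0.6,"dz":0,"wx":0,"wy":0,"wz":0,"fingers":0.85},{"dx":0,"dy":-0.7,"dz":0,"wx":0,"wy":0,"wz":0,"fingers":0.85},{"dx":0,"dy":-0.7,"dz":0,"wx":0,"wy":0,"wz":0,"fingers":0.85},{"dx":0,"dy":-0.7,"dz":0,"wx":0,"wy":0,"wz":0,"fingers":0.85},{"dx":0,"dy":-0.7,"dz":0,"wx":0,"wy":0,"wz":0,"fingers":0.85}])

```text
time: 8.52
tcp_pos: [564.7, -211.1, 7.3]
tool_rot: [0.0, 0.993, -0.121, 0.0]
ft_force: [-0.0, -1.2, 0.9]
finger_gap: 0.153
```

```bash
python3 -c "
from h import *
fit('t5.png')
c=snap('wrist','wr7.png')
plan([548,-268,7],-0.245,1)"
```

```text
1197 c 605.1 -48.0 bay -65.9 -72.0 size [199.3  34.8] an 76.1 box [[564.0, -141.0], [598.0, -149.0], [646.0, 45.0], [612.0, 53.0]]
t 8.62 pos [ 564.7 -210.8    7.2] head -0.241 tilt 0.0003 F [ 0.2 -0.5 -0.2] gap 0.15
dx -0.26 dy 5.95 dz 0.02 wz 0.004
```

View pics/wr7.png

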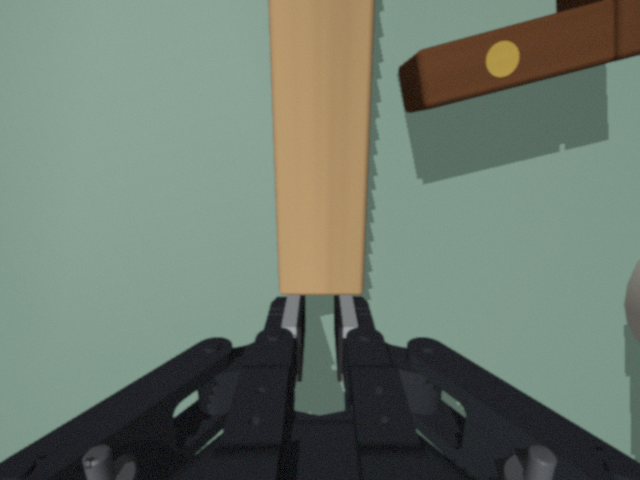

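```bash
python3 -c "
from h import *
s,p,R=cur()
c=read_camera('wrist')
D=c['depth'];vs,us=np.where((D>0)&(D<220)&(np.arange(480)[:,None]>295))
Q=np.array([w(c,u,v) for u,v in zip(us,vs)]);L=(Q-p)@R
for z in range(0,90,10):
    t=(-L[:,2]>=z)&(-L[:,2]<z+10)
    if t.sum()>20: print(z,t.sum(),np.percentile(L[t][:,0],[1,99]).round(1),np.percentile(L[t][:,1],[1,99]).round(1))
"
```

```text
0 230 [-19.1 144.1] [-8.7 10.2]
10 785 [-20.2  19.1] [-11.8   8.9]
20 1060 [-20.3  19.1] [-11.9   8.4]
30 1316 [-18.7  17.2] [-12.6  10.4]
40 3024 [-38.   36.7] [-14.3   7.8]
50 9177 [-43.1  42.1] [-13.9  10.4]
60 7871 [-49.5  48.4] [-17.9  11.3]
70 15229 [-55.4  54.2] [-18.    9.5]
80 18887 [-60.8  59.6] [-18.2  -4.3]
```

The fingers are slim below 40 mm, so they pass the right block if shut. I'll back off slightly, shut them and go on pushing.

>>> play_rows(steps=[{"dx":0,"dy":0.4,"dz":0,"wx":0,"wy":0,"wz":0,"fingers":1},{"dx":0,"dy":0,"dz":0,"wx":0,"wy":0,"wz":0,"fingers":1},{"dx":-0.1,"dy":-0.4,"dz":0,"wx":0,"wy":0,"wz":0,"fingers":1},{"dx":0,"dy":-0.5,"dz":0,"wx":0,"wy":0,"wz":0,"fingers":1},{"dx":0,"dy":-0.7,"dz":0,"wx":0,"wy":0,"wz":0,"fingers":1}])

```text
time: 9.3
tcp_pos: [566.6, -199.2, 7.3]
tool_rot: [-0.0, 0.993, -0.121, -0.0]
ft_force: [-0.9, -1.0, -0.6]
finger_gap: -0.001
```

>>> play_rows(steps=[{"dx":0,"dy":-0.7,"dz":0,"wx":0,"wy":0,"wz":0,"fingers":1},{"dx":0,"dy":-0.7,"dz":0,"wx":0,"wy":0,"wz":0,"fingers":1},{"dx":0,"dy":-0.7,"dz":0,"wx":0,"wy":0,"wz":0,"fingers":1},{"dx":0,"dy":-0.7,"dz":0,"wx":0,"wy":0,"wz":0,"fingers":1},{"dx":0,"dy":-0.7,"dz":0,"wx":0,"wy":0,"wz":0,"fingers":1}])

```text
time: 9.93
tcp_pos: [575.0, -165.2, 7.3]
tool_rot: [0.0, 0.993, -0.121, 0.0]
ft_force: [0.3, -0.8, -0.4]
finger_gap: -0.001
```

```bash
python3 -c "
from h import *
fit('t6.png')
c=snap('wrist','wr8.png')
plan([548,-268,7],-0.245,1)"
```

```text
1138 c 617.7 1.9 bay -53.3 -22.1 size [190.7  34.8] an 76.0 box [[578.0, -86.0], [611.0, -95.0], [658.0, 90.0], [624.0, 99.0]]
t 10.03 pos [ 575.1 -165.     7.3] head -0.241 tilt 0.0002 F [-0.1  0.1  0.2] gap -0.0
dx -0.17 dy 10.65 dz 0.03 wz 0.004
```

View pics/wr8.png

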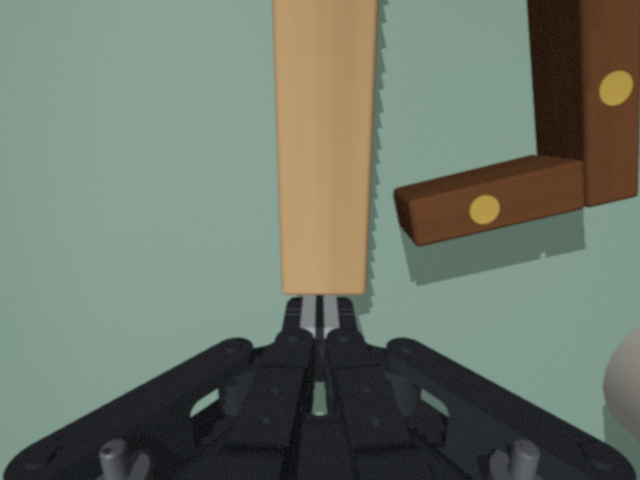

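View pics/t6.png

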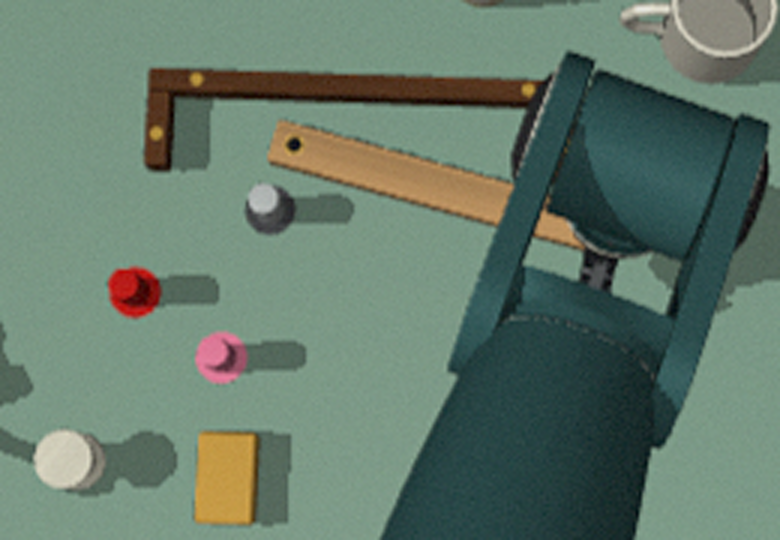

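The hole end is behind the post (294,145 against the post at 268,205). The batten still clears the right block (408,215 in the wrist view).

>>> play_rows(steps=[{"dx":-0.03,"dy":-0.7,"dz":0,"wx":0,"wy":0,"wz":0,"fingers":1},{"dx":-0.03,"dy":-0.7,"dz":0,"wx":0,"wy":0,"wz":0,"fingers":1},{"dx":-0.03,"dy":-0.7,"dz":0,"wx":0,"wy":0,"wz":0,"fingers":1},{"dx":-0.03,"dy":-0.7,"dz":0,"wx":0,"wy":0,"wz":0,"fingers":1},{"dx":-0.03,"dy":-0.6,"dz":0,"wx":0,"wy":0,"wz":0,"fingers":1}])

```text
time: 10.65
tcp_pos: [581.7, -131.9, 7.3]
tool_rot: [0.0, 0.993, -0.121, 0.0]
ft_force: [-0.7, -1.2, 0.6]
finger_gap: -0.003
```

```bash
python3 -c "
from h import *
fit('t7.png')
c=snap('wrist','wr9.png')
plan([548,-268,7],-0.245,1)"
```

```text
1104 c 625.9 38.4 bay -45.1 14.4 size [183.6  34.8] an 75.8 box [[587.0, -46.0], [620.0, -55.0], [665.0, 123.0], [631.0, 132.0]]
t 10.75 pos [ 581.7 -131.7    7.3] head -0.241 tilt 0.0002 F [0.2 0.  0.4] gap -0.0
dx -0.01 dy 14.04 dz 0.03 wz 0.004
```

View pics/wr9.png

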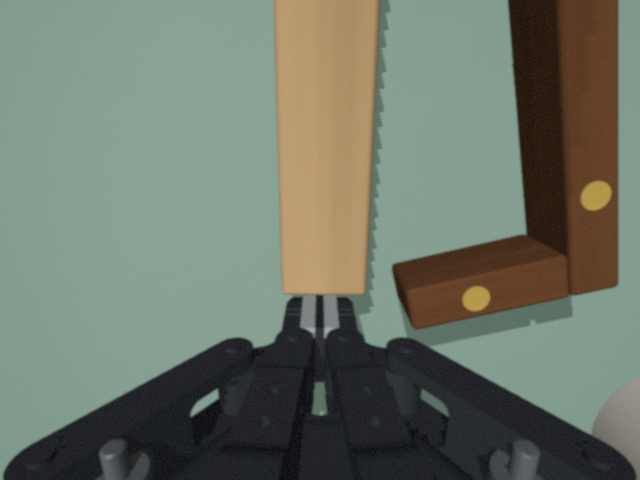

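View pics/t7.png

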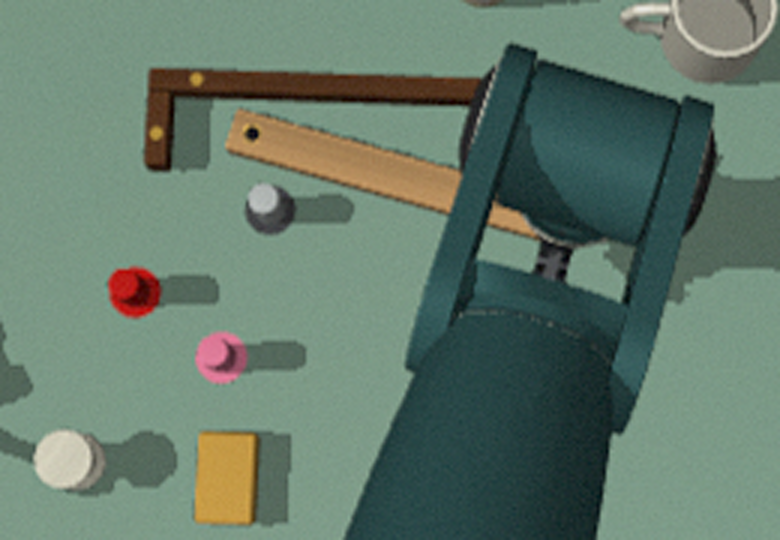

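>>> play_rows(steps=[{"dx":-0.06,"dy":-0.6,"dz":0,"wx":0,"wy":0,"wz":0,"fingers":1},{"dx":-0.06,"dy":-0.6,"dz":0,"wx":0,"wy":0,"wz":0,"fingers":1},{"dx":-0.05,"dy":-0.5,"dz":0,"wx":0,"wy":0,"wz":0,"fingers":1},{"dx":0,"dy":0,"dz":0,"wx":0,"wy":0,"wz":0,"fingers":1}])

```text
time: 11.25
tcp_pos: [584.1, -115.0, 7.3]
tool_rot: [-0.0, 0.993, -0.12, 0.0]
ft_force: [0.6, -0.1, 0.9]
finger_gap: 0.005
```

```bash
python3 -c "
from h import *
fit('t8.png')
c=snap('wrist','wr10.png')
plan([548,-268,7],-0.245,1)"
```

```text
1087 c 629.9 56.9 bay -41.1 32.9 size [180.7  34.7] an 75.4 box [[590.0, -26.0], [624.0, -35.0], [670.0, 140.0], [636.0, 149.0]]
t 11.35 pos [ 584.  -115.3    7.3] head -0.242 tilt 0.0 F [-0.3 -0.5 -0.9] gap -0.0
dx 0.16 dy 15.69 dz 0.03 wz 0.003
```

View pics/t8.png

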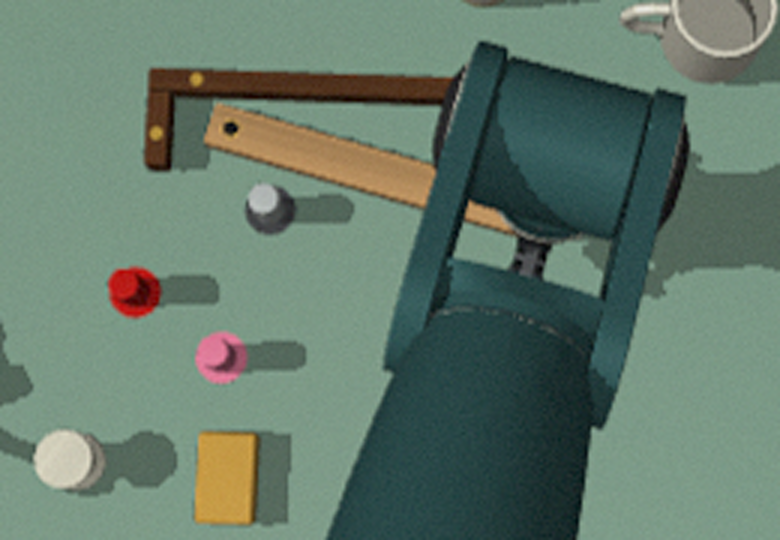

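The hole end is now at bay (-18, 120), behind the post and just short of the rail. I'll withdraw and go round to the front of the plain half.

>>> play_rows(steps=[{"dx":-0.3,"dy":1.5,"dz":0,"wx":0,"wy":0,"wz":0,"fingers":1},{"dx":-1,"dy":1,"dz":-2,"wx":0,"wy":0,"wz":0,"fingers":1},{"dx":-1,"dy":0,"dz":-2.5,"wx":0,"wy":0,"wz":0,"fingers":1}])

```text
time: 11.72
tcp_pos: [554.5, -135.5, 52.2]
tool_rot: [-0.0, 0.993, -0.121, -0.001]
ft_force: [0.2, -0.0, -1.2]
finger_gap: 0.001
```

```bash
python3 -c "
from h import *
plan([557,-7,50],-1.826,10)"
```

```text
t 11.72 pos [ 554.5 -135.5   52.2] head -0.243 tilt 0.0014 F [ 0.2 -0.  -1.2] gap 0.0
dx -0.29 dy -1.25 dz 0.02 wz 0.158
dx -0.48 dy -1.19 dz 0.02 wz 0.158
dx -0.66 dy -1.10 dz 0.02 wz 0.158
dx -0.83 dy -0.98 dz 0.02 wz 0.158
dx -0.97 dy -0.84 dz 0.02 wz 0.158
dx -1.09 dy -0.68 dz 0.02 wz 0.158
dx -1.18 dy -0.50 dz 0.02 wz 0.158
dx -1.25 dy -0.30 dz 0.02 wz 0.158
dx -1.28 dy -0.10 dz 0.02 wz 0.158
dx -1.28 dy 0.10 dz 0.02 wz 0.158
```

>>> play_rows(steps=[{"dx":-0.29,"dy":-1.25,"dz":0,"wx":0,"wy":0,"wz":0.158,"fingers":1},{"dx":-0.48,"dy":-1.19,"dz":0,"wx":0,"wy":0,"wz":0.158,"fingers":1},{"dx":-0.66,"dy":-1.1,"dz":0,"wx":0,"wy":0,"wz":0.158,"fingers":1},{"dx":-0.83,"dy":-0.98,"dz":0,"wx":0,"wy":0,"wz":0.158,"fingers":1},{"dx":-0.97,"dy":-0.84,"dz":0,"wx":0,"wy":0,"wz":0.158,"fingers":1}])

```text
time: 12.35
tcp_pos: [556.4, -70.6, 52.3]
tool_rot: [0.0, 0.868, -0.496, 0.0]
ft_force: [0.3, 1.2, 0.4]
finger_gap: -0.004
```

>>> play_rows(steps=[{"dx":-1.09,"dy":-0.68,"dz":0,"wx":0,"wy":0,"wz":0.158,"fingers":0.4},{"dx":-1.18,"dy":-0.5,"dz":0,"wx":0,"wy":0,"wz":0.158,"fingers":0.4},{"dx":-1.25,"dy":-0.3,"dz":0,"wx":0,"wy":0,"wz":0.158,"fingers":0.4},{"dx":-1.28,"dy":-0.1,"dz":0,"wx":0,"wy":0,"wz":0.158,"fingers":0.4},{"dx":-1.28,"dy":0.1,"dz":0,"wx":0,"wy":0,"wz":0.158,"fingers":0.4}])

```text
time: 12.98
tcp_pos: [557.5, -6.4, 52.3]
tool_rot: [-0.0, -0.611, 0.792, -0.0]
ft_force: [0.1, 0.5, 0.4]
finger_gap: 0.599
```

```bash
python3 -c "
from h import *
fit('t9.png')
c=snap('wrist','wr11.png')
plan([557,-7,6],-1.826,2)"
```

```text
204 c 647.2 126.9 bay -23.8 102.9 size [37.7 34.2] an 79.0 box [[627.0, 112.0], [660.0, 105.0], [668.0, 142.0], [634.0, 149.0]]
t 13.07 pos [557.6  -5.9  52.3] head -1.824 tilt 0.0001 F [ 0.7 -0.3 -0. ] gap 0.6
dx 0.06 dy 0.01 dz 2.32 wz 0.001
dx 0.06 dy 0.01 dz 2.32 wz 0.001
```

View pics/wr11.png

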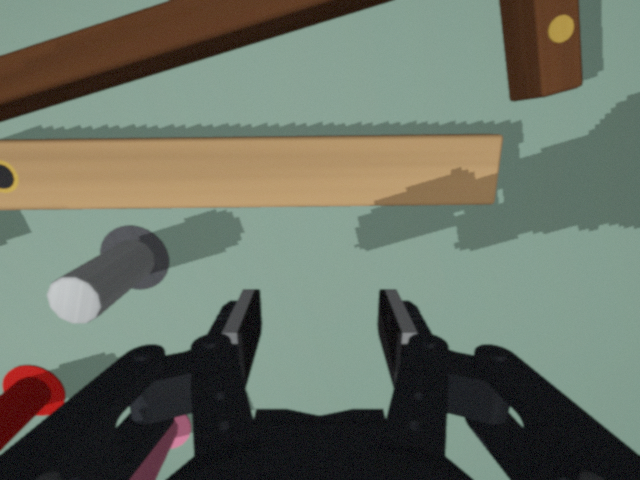

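View pics/t9.png

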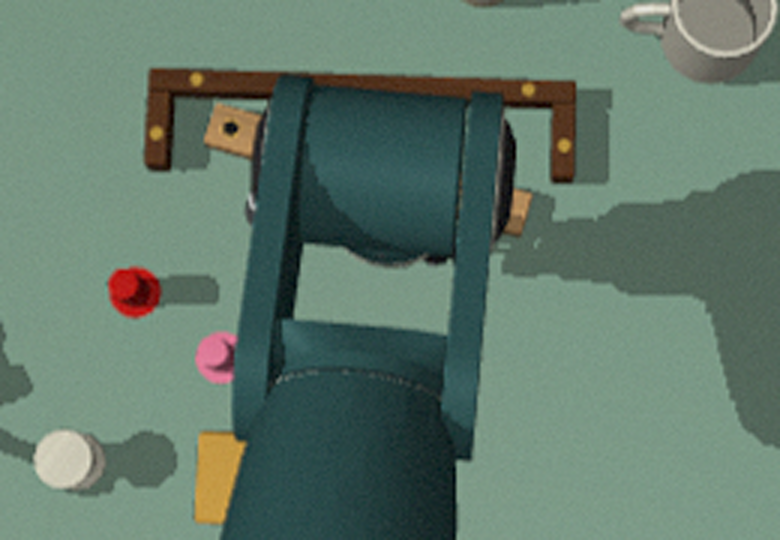

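The batten lies behind the post (135,255 in the wrist view), and its plain end at (497,170) clears the right block. I'll lower and approach the front face.

>>> play_rows(steps=[{"dx":1.0,"dy":0,"dz":2.3,"wx":0,"wy":0,"wz":0,"fingers":0.4},{"dx":0.5,"dy":0,"dz":2.2,"wx":0,"wy":0,"wz":0,"fingers":0.4},{"dx":0,"dy":-0.8,"dz":0,"wx":0,"wy":0,"wz":0,"fingers":0.4},{"dx":0,"dy":-0.8,"dz":0,"wx":0,"wy":0,"wz":0,"fingers":0.4}])

```text
time: 13.58
tcp_pos: [570.6, -24.9, 8.3]
tool_rot: [0.0, -0.613, 0.79, -0.0]
ft_force: [0.5, 0.1, -0.0]
finger_gap: 0.598
```

```bash
python3 -c "
from h import *
plan([625,-36,7],-1.563,8)
c=snap('wrist','wr12.png')"
```

```text
t 13.57 pos [570.6 -24.9   8.3] head -1.821 tilt 0.0011 F [ 0.5  0.1 -0. ] gap 0.6
dx -0.03 dy -0.69 dz 0.02 wz -0.032
dx -0.01 dy -0.69 dz 0.02 wz -0.032
dx 0.01 dy -0.69 dz 0.02 wz -0.032
dx 0.03 dy -0.69 dz 0.02 wz -0.032
dx 0.06 dy -0.69 dz 0.02 wz -0.032
dx 0.08 dy -0.69 dz 0.02 wz -0.032
dx 0.10 dy -0.69 dz 0.02 wz -0.032
dx 0.12 dy -0.68 dz 0.02 wz -0.032
```

View pics/wr12.png

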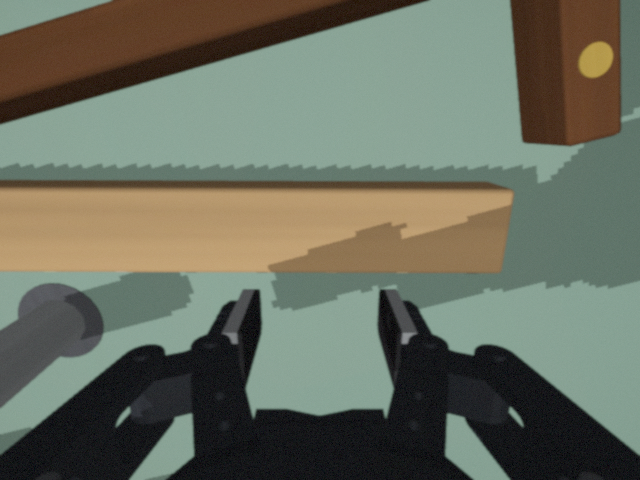

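>>> play_rows(steps=[{"dx":0,"dy":-0.6,"dz":0,"wx":0,"wy":0,"wz":0,"fingers":0.4},{"dx":0,"dy":-0.6,"dz":0,"wx":0,"wy":0,"wz":-0.03,"fingers":0.4},{"dx":0.03,"dy":-0.6,"dz":0,"wx":0,"wy":0,"wz":-0.03,"fingers":0.4},{"dx":0.05,"dy":-0.6,"dz":0,"wx":0,"wy":0,"wz":-0.03,"fingers":0.4},{"dx":0.05,"dy":-0.6,"dz":0,"wx":0,"wy":0,"wz":-0.03,"fingers":0.4}])

```text
time: 14.25
tcp_pos: [598.9, -32.1, 7.3]
tool_rot: [-0.0, -0.66, 0.751, 0.0]
ft_force: [-1.3, -0.0, -0.2]
finger_gap: 0.597
```

```bash
python3 -c "
from h import *
plan([625,-36,7],-1.563,5)
c=snap('wrist','wr13.png')
fit('t10.png')"
```

```text
t 14.25 pos [598.9 -32.1   7.3] head -1.7 tilt 0.0001 F [-1.3 -0.  -0.2] gap 0.6
dx 0.01 dy -0.53 dz 0.01 wz -0.027
dx 0.02 dy -0.53 dz 0.01 wz -0.027
dx 0.04 dy -0.53 dz 0.01 wz -0.027
dx 0.05 dy -0.52 dz 0.01 wz -0.027
dx 0.07 dy -0.52 dz 0.01 wz -0.027
441 c 644.6 106.9 bay -26.4 82.9 size [80.1 34. ] an 82.7 box [[623.0, 69.0], [656.0, 65.0], [667.0, 144.0], [633.0, 149.0]]
```

View pics/wr13.png

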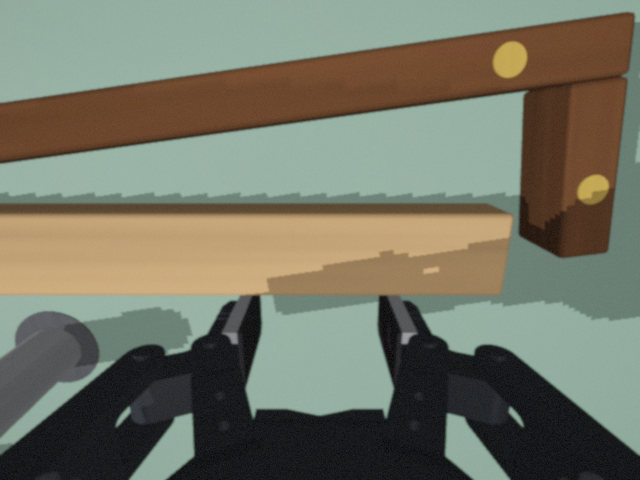

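View pics/t10.png

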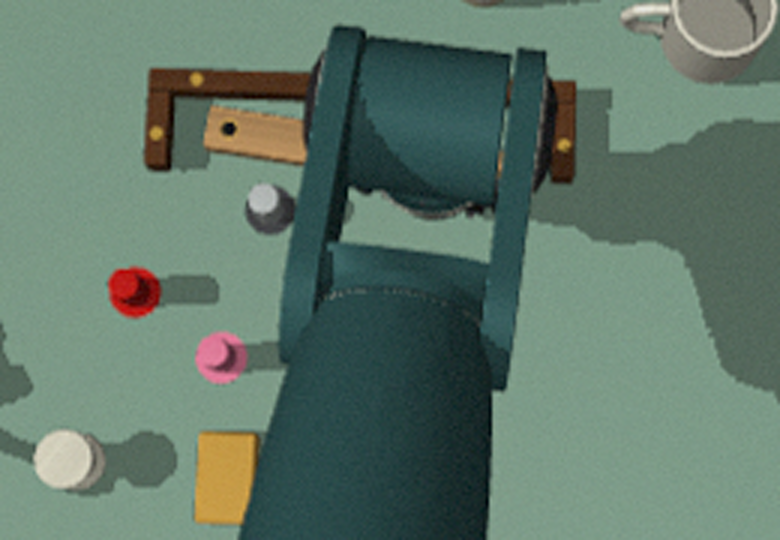

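Both fingertips are against the front face (250,295 and 390,295). The batten is turning in cleanly and clear of the right block.

>>> play_rows(steps=[{"dx":0.02,"dy":-0.5,"dz":0,"wx":0,"wy":0,"wz":-0.027,"fingers":0.4},{"dx":0.02,"dy":-0.5,"dz":0,"wx":0,"wy":0,"wz":-0.027,"fingers":0.4},{"dx":0.04,"dy":-0.5,"dz":0,"wx":0,"wy":0,"wz":-0.027,"fingers":0.4},{"dx":0.05,"dy":-0.5,"dz":0,"wx":0,"wy":0,"wz":-0.027,"fingers":0.4},{"dx":0.05,"dy":-0.4,"dz":0,"wx":0,"wy":0,"wz":-0.027,"fingers":0.4}])

```text
time: 14.98
tcp_pos: [622.7, -35.8, 7.3]
tool_rot: [-0.0, 0.709, -0.705, 0.0]
ft_force: [0.1, -0.2, -0.5]
finger_gap: 0.604
```

```bash
python3 -c "
from h import *
plan([625,-36,7],-1.563,5)
c=snap('wrist','wr14.png')
fit('t11.png')"
```

```text
t 14.97 pos [622.7 -35.8   7.3] head -1.565 tilt 0.0 F [ 0.1 -0.2 -0.5] gap 0.6
dx 0.01 dy -0.05 dz 0.01 wz -0.000
dx 0.01 dy -0.05 dz 0.01 wz -0.000
dx 0.01 dy -0.05 dz 0.01 wz -0.000
dx 0.01 dy -0.05 dz 0.01 wz -0.000
dx 0.01 dy -0.05 dz 0.01 wz -0.000
468 c 648.9 106.9 bay -22.1 82.9 size [33.9 82.9] an 0.1 box [[632.0, 148.0], [632.0, 65.0], [666.0, 65.0], [666.0, 148.0]]
```

View pics/wr14.png

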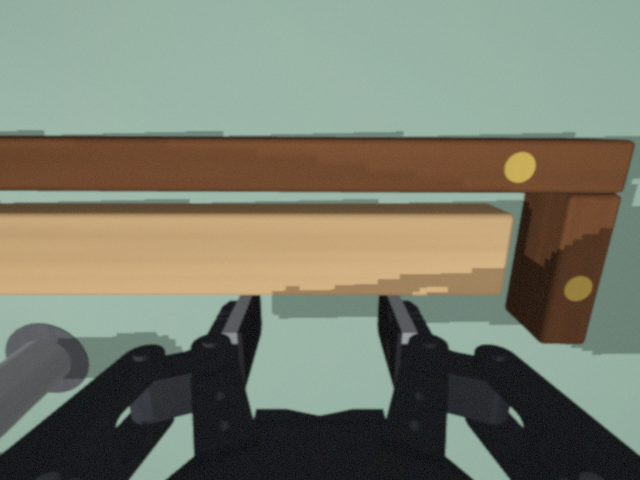

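View pics/t11.png

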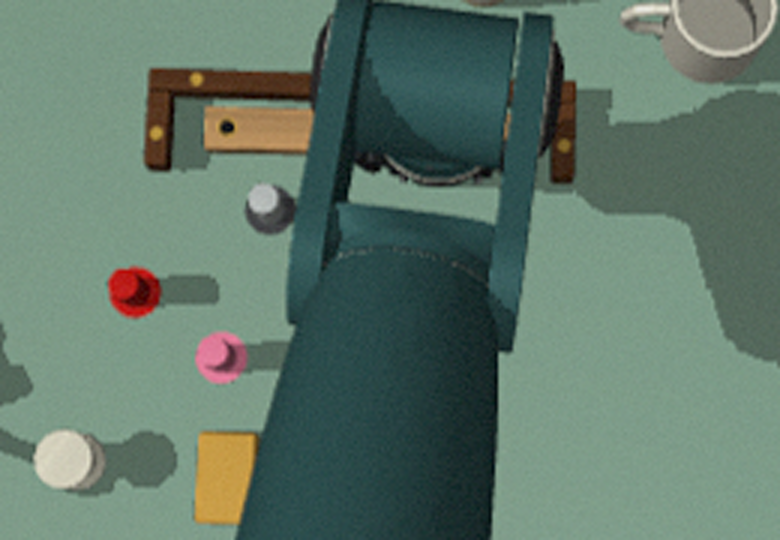

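The batten is parallel to the rail, about 5 mm short of it. I'll back off, shift left to the middle, and then press it in squarely.

>>> play_rows(steps=[{"dx":0,"dy":0.8,"dz":0,"wx":0,"wy":0,"wz":0,"fingers":0.4},{"dx":-2.3,"dy":0,"dz":0,"wx":0,"wy":0,"wz":0,"fingers":0.4},{"dx":-2.3,"dy":0,"dz":0,"wx":0,"wy":0,"wz":0,"fingers":0.4},{"dx":0,"dy":-0.5,"dz":0,"wx":0,"wy":0,"wz":0,"fingers":0.4},{"dx":0,"dy":-0.3,"dz":0,"wx":0,"wy":0,"wz":0,"fingers":0.4}])

```text
time: 15.7
tcp_pos: [622.5, 10.9, 7.4]
tool_rot: [-0.0, 0.709, -0.705, 0.0]
ft_force: [-0.7, -0.4, -0.2]
finger_gap: 0.602
```

>>> play_rows(steps=[{"dx":0,"dy":-0.2,"dz":0,"wx":0,"wy":0,"wz":0,"fingers":0.4},{"dx":0,"dy":-0.2,"dz":0,"wx":0,"wy":0,"wz":0,"fingers":0.4},{"dx":0,"dy":0,"dz":0,"wx":0,"wy":0,"wz":0,"fingers":0.4}])

```text
time: 16.08
tcp_pos: [626.3, 10.0, 7.2]
tool_rot: [-0.0, 0.708, -0.706, 0.0]
ft_force: [0.2, 0.2, 0.7]
finger_gap: 0.605
```

```bash
python3 -c "
from h import *
plan([625,-36,7],-1.563,5)
c=snap('wrist','wr15.png')
fit('t12.png')"
```

```text
t 16.07 pos [626.3  10.    7.2] head -1.567 tilt 0.0 F [0.2 0.2 0.7] gap 0.61
dx 0.92 dy 0.03 dz 0.00 wz -0.001
dx 0.92 dy 0.03 dz 0.00 wz -0.001
dx 0.92 dy 0.03 dz 0.00 wz -0.001
dx 0.92 dy 0.03 dz 0.00 wz -0.001
dx 0.92 dy 0.03 dz 0.00 wz -0.001
247 c 654.0 -85.2 bay -17.0 -109.2 size [33.8 47.1] an 1.4 box [[637.0, -62.0], [638.0, -109.0], [671.0, -108.0], [670.0, -61.0]]
```

View pics/wr15.png

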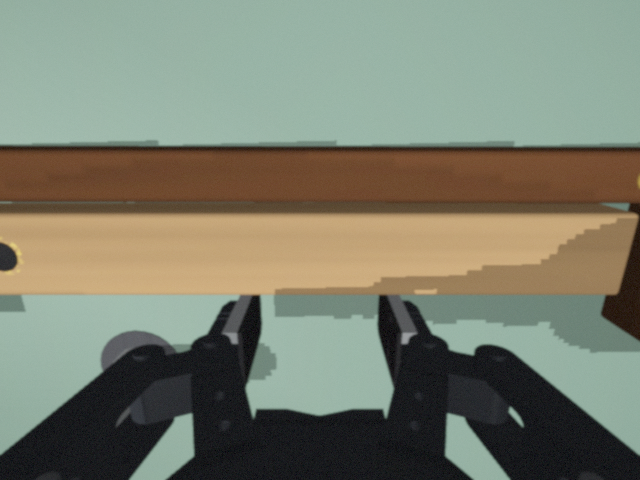

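>>> play_rows(steps=[{"dx":0,"dy":-0.1,"dz":0,"wx":0,"wy":0,"wz":0,"fingers":0.4},{"dx":0,"dy":-0.1,"dz":0,"wx":0,"wy":0,"wz":0,"fingers":0.4},{"dx":0,"dy":0,"dz":0,"wx":0,"wy":0,"wz":0,"fingers":0.4}])

```text
time: 16.55
tcp_pos: [628.2, 10.3, 7.3]
tool_rot: [-0.0, 0.708, -0.706, 0.0]
ft_force: [-0.3, -0.2, -0.4]
finger_gap: 0.603
```

>>> play_rows(steps=[{"dx":0,"dy":-0.1,"dz":0,"wx":0,"wy":0,"wz":0,"fingers":0.4},{"dx":0,"dy":0,"dz":0,"wx":0,"wy":0,"wz":0,"fingers":0.4}])

```text
time: 16.8
tcp_pos: [629.3, 10.3, 7.3]
tool_rot: [-0.0, 0.708, -0.706, 0.0]
ft_force: [-0.1, 0.5, -0.0]
finger_gap: 0.601
```

```bash
python3 -c "
from h import *
plan([625,-36,7],-1.563,1)
c=snap('wrist','wr16.png')"
```

```text
t 16.8 pos [629.3  10.3   7.3] head -1.567 tilt 0.0001 F [-0.1  0.5 -0. ] gap 0.6
dx 4.63 dy 0.44 dz 0.03 wz -0.004
```

View pics/wr16.png

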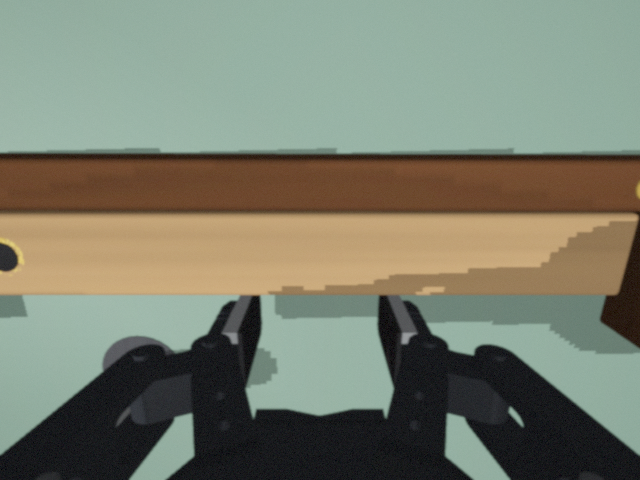

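The gap is nearly closed. I'll push in small steps until contact force shows.

>>> play_rows(steps=[{"dx":0,"dy":-0.1,"dz":0,"wx":0,"wy":0,"wz":0,"fingers":0.4},{"dx":0,"dy":0,"dz":0,"wx":0,"wy":0,"wz":0,"fingers":0.4}])

```text
time: 17.1
tcp_pos: [630.3, 10.3, 7.3]
tool_rot: [-0.0, 0.708, -0.706, 0.0]
ft_force: [0.2, 0.2, -0.5]
finger_gap: 0.6
```

>>> play_rows(steps=[{"dx":0,"dy":-0.1,"dz":0,"wx":0,"wy":0,"wz":0,"fingers":0.4},{"dx":0,"dy":0,"dz":0,"wx":0,"wy":0,"wz":0,"fingers":0.4}])

```text
time: 17.35
tcp_pos: [631.3, 10.3, 7.3]
tool_rot: [-0.0, 0.708, -0.706, 0.0]
ft_force: [-0.0, -0.2, -0.4]
finger_gap: 0.601
```

```bash
python3 -c "
from h import *
c=snap('wrist','wr17.png')"
```

```text
(no output)
```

View pics/wr17.png

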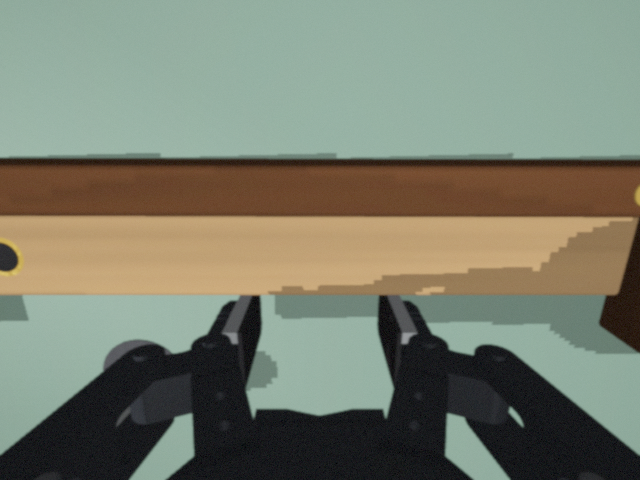

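>>> play_rows(steps=[{"dx":0,"dy":-0.1,"dz":0,"wx":0,"wy":0,"wz":0,"fingers":0.4},{"dx":0,"dy":0,"dz":0,"wx":0,"wy":0,"wz":0,"fingers":0.4}])

```text
time: 17.65
tcp_pos: [631.8, 10.3, 7.2]
tool_rot: [0.0, 0.708, -0.706, -0.0]
ft_force: [-5.4, -0.2, 2.4]
finger_gap: 0.596
```

>>> play_rows(steps=[{"dx":0,"dy":-0.1,"dz":0,"wx":0,"wy":0,"wz":0,"fingers":0.4},{"dx":0,"dy":0,"dz":0,"wx":0,"wy":0,"wz":0,"fingers":0.4}])

```text
time: 17.9
tcp_pos: [631.9, 10.3, 7.2]
tool_rot: [0.001, 0.708, -0.706, -0.001]
ft_force: [-13.9, 0.0, 7.5]
finger_gap: 0.598
```

```bash
python3 -c "
from h import *
c=snap('wrist','wr18.png')
P=lambda u,v,z:np.round(w(c,u,v,z),1)
print(cur()[1]); print('rail front top edge',P(320,216,30),'batten front',P(320,295,22))"
```

```text
[631.87746039  10.35831249   7.17236988]
rail front top edge [677.6  10.7  30. ] batten front [643.4  10.6  22. ]
```

View pics/wr18.png

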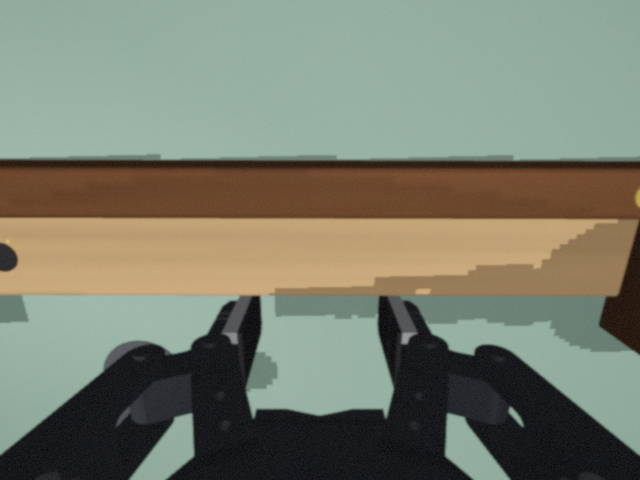

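The push force rose to 14 N, so the batten is seated on the rail. I'll back off and move the hand clear.

>>> play_rows(steps=[{"dx":0,"dy":0.3,"dz":0,"wx":0,"wy":0,"wz":0,"fingers":0.4},{"dx":0.5,"dy":1.2,"dz":0,"wx":0,"wy":0,"wz":0,"fingers":0.4},{"dx":2,"dy":1.0,"dz":-2.5,"wx":0,"wy":0,"wz":0,"fingers":0.4},{"dx":3,"dy":2,"dz":-4,"wx":0,"wy":0,"wz":0,"fingers":0.4},{"dx":4,"dy":2,"dz":-4,"wx":0,"wy":0,"wz":0,"fingers":0.4}])

```text
time: 18.58
tcp_pos: [567.2, -85.5, 113.3]
tool_rot: [0.0, 0.709, -0.705, -0.0]
ft_force: [0.2, -0.9, 0.3]
finger_gap: 0.603
```

>>> play_rows(steps=[{"dx":5,"dy":2,"dz":-3,"wx":0,"wy":0,"wz":0,"fingers":0.4},{"dx":5,"dy":2,"dz":-2,"wx":0,"wy":0,"wz":0,"fingers":0.4},{"dx":5,"dy":2,"dz":-2,"wx":0,"wy":0,"wz":0,"fingers":0.4},{"dx":5,"dy":2,"dz":0,"wx":0,"wy":0,"wz":0,"fingers":0.4},{"dx":0,"dy":0,"dz":0,"wx":0,"wy":0,"wz":0,"fingers":0.4}])

```text
time: 19.2
tcp_pos: [487.5, -287.9, 182.4]
tool_rot: [-0.0, -0.707, 0.707, -0.0]
ft_force: [1.0, 1.2, 0.3]
finger_gap: 0.603
```

```bash
python3 -c "
from h import *
plan([625,-36,7],-1.563,1)
fit('t13.png')
snap('scene','s13.png')
a=cv2.imread('pics/s13.png')[190:340,230:480]
cv2.imwrite('pics/s13c.png',cv2.resize(a,None,fx=3.2,fy=3.2,interpolation=cv2.INTER_CUBIC))"
```

```text
t 19.2 pos [ 487.5 -287.9  182.4] head -1.571 tilt 0.0008 F [1.  1.2 0.3] gap 0.6
dx -25.19 dy -13.75 dz 17.54 wz -0.008
1542 c 658.8 18.3 bay -12.2 -5.7 size [ 34.7 259.2] an 0.1 box [[641.0, 148.0], [642.0, -111.0], [676.0, -111.0], [676.0, 148.0]]
```

View pics/t13.png

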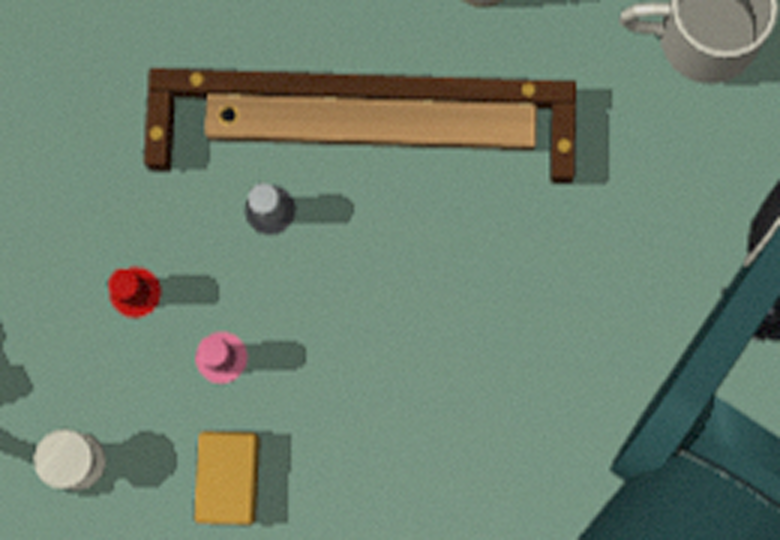

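View pics/s13c.png

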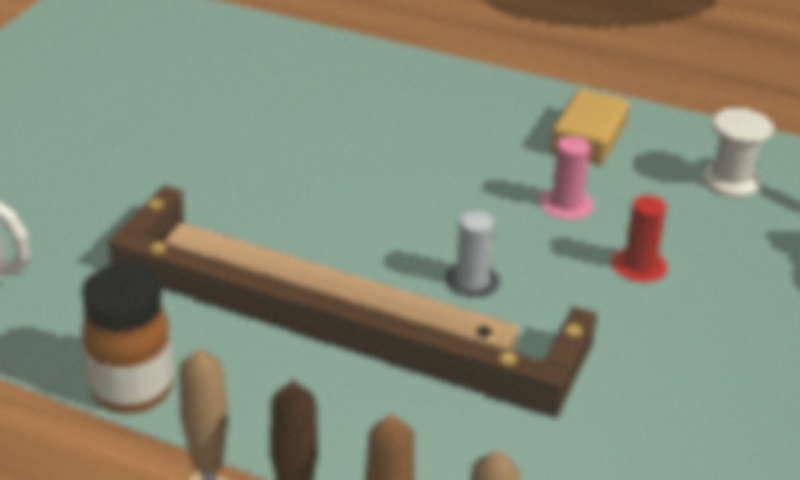

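The batten lies in the bay with the hole end at left (228,115 in the top view), and everything else looks unmoved. I'll check flushness more precisely on the last wrist picture and compare the bystanders with the first picture.

```bash
python3 -c "
from h import *
a=cv2.imread('pics/wr18.png').astype(float)
def edge(u0,u1,v0,v1,ch):
    us=[];vs=[]
    for u in range(u0,u1,4):
        col=a[v0:v1,u-2:u+3,ch].mean(1); g=abs(np.diff(col)); 
        vs.append(v0+.5+(g**2*np.arange(len(g))).sum()/(g**2).sum());us.append(u)
    return np.polyfit(us,vs,1)
for n,r in [('rail rear',(20,560,150,175,2)),('rail/batten',(20,560,208,228,1)),('batten front L',(40,190,285,305,2)),('front M',(265,375,285,300,2))]:
    k=edge(*r);print(n,k,np.polyval(k,[100,500]))
i=cv2.imread('pics/top0.png');c=snap('top','top9.png');f=cv2.imread('pics/top9.png')
d=cv2.absdiff(i,f).max(2)
for n in ['tape','dye','mug','mallet','spool','wax','awl']:
    for r in find_in('top',n)[:1]: print(n,round(r['confidence'],2),np.round(r['box']))
"
```

```text
rail rear [3.91592726e-03 1.60120633e+02] [160.51222621 162.07859711]
rail/batten [2.18529703e-03 2.17137840e+02] [217.35636937 218.23048818]
batten front L [6.17977789e-03 2.93338633e+02] [293.95661117 296.42852232]
front M [-2.47592069e-02  2.97932547e+02] [295.45662589 285.55294311]
tape 0.97 [106. 275.  44.  41.]
dye 0.69 [308. 154.  26.  30.]
mug 0.74 [369. 165.  56.  44.]
mallet 0.64 [495. 282.  33. 107.]
spool 0.77 [172. 323.  21.  18.]
wax 0.92 [224. 329.  26.  28.]
awl 0.84 [449. 213.  56.  33.]
```

```bash
python3 -c "
from h import *
a=cv2.imread('pics/top9.png')[195:245,200:360]
cv2.imwrite('pics/z9.png',cv2.resize(a,None,fx=5,fy=5,interpolation=cv2.INTER_CUBIC))"
```

```text
(no output)
```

View pics/z9.png

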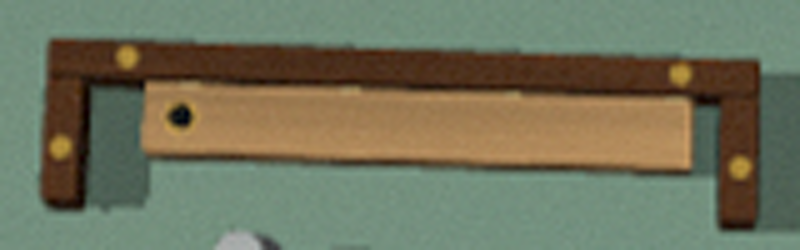

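```bash
python3 -c "
from h import *
print(workorder.finish_job())"
```

```text
the job is handed in; nothing more can be done
None
```

The batten is in its bay, lying along the back rail between the two end blocks, and I handed the job in at about 19 s of the 61 s allowed.

**What I did:**
- I angled the batten about 0.25 rad with two fingertips on its front face.
- I pushed it along its length from the plain end until the hole end was behind the steel post.
- I swung the plain end in with two fingertips and pressed the batten squarely onto the rail. The force rose to about 14 N when it seated; the other force readings during pushing were around 1 N.
- I never pinched or lifted the batten, and the hand finished clear, at about (488, -288, 182) mm.

**Last checks:**
- **Position:** in the top camera the batten's middle is about 6 mm right of the bay's middle. It is parallel to the rail within about 0.005 rad, which is around 1 mm over its length, and no gap shows.
- **Disagreement:** the top camera puts the batten's rear face about 5 mm past my first estimate of the rail face (x = 671 mm). The wrist camera puts the rail at 677.6 mm, and contact came with the fingers' front at about 643 mm, which also puts the rail at about 677 mm. I therefore take the first estimate as too low.
- **Other things on the bench:** most network boxes are within a few pixels of the first picture. The mallet's box differs more (left edge 471 to 495 px) and the tape had no box in the first top picture. I didn't look into either, but the hand never went near them.

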